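Make up a prize tub at the capsule dispenser

ROBOT

A 6-joint arm with a two-finger parallel gripper is mounted at the origin on the work surface. World frame = base frame: x ahead of the robot, y to its left, z up, the work surface at z = 0. Lengths are in m, angles in rad, forces in N, time in s.
With the tool pointing down it reaches from about 0.3 to 0.775 m from the base axis. Payload 14.6 kg.
Tool frame: the origin (TCP) lies at the very end of the fingers, on their centre line; the grasp point (between the pads) lies 19 mm behind it (ctrl.grasp_offset is the distance from the TCP to the grasp point, in m); z points along the fingers, y is the line along which they close (so a half turn about z gives the same grasp; the last joint's range is limited). The gripper opens to 94 mm and grips with 3 to 60 N. Pads are 16 mm wide; open, the fingers measure 119 mm over their backs; the gripper's body (75 mm by 177 mm) begins 78 mm behind the grasp point.
Start: joints at [-1.236, 0.3, 1.521, -0, 1.321, -0.067], TCP at [0.215, -0.506, 0.205] pointing down, gripper open.
Joint ranges: [-3.03, 3.03], [-0.79, 2.21], [0.23, 2.52], [-1.04, 4.18], [0, 3.07], [-2.55, 2.55]. Speed limits (rad/s): [2.22, 2.22, 2.57, 3.14, 3.14, 3.14].

INTERFACE

Orientations are given as [roll, pitch, yaw] about the fixed x, y, z axes, in that order (R = Rz(yaw) Ry(pitch) Rx(roll)).
In Python, from station import ctrl gives the robot as it stands.
- The arm moves only by the tool step_arm, never from a script. Its argument "plan" is a list that holds one entry, the list of rows, each a list of 6 numbers: the shift along the tool's x, y, z in units of 30 mm (1.0 is 30 mm), then the turn, a rotation vector about the tool's x, y, z in units of 6 degrees (1.0 is 6 degrees). In form: [[[dx, dy, dz, wx, wy, wz], ...]]. A call has 1 to 8 rows; each row is the pose to reach, as a shift and turn from the pose commanded when the call began, along the tool's axes at that moment; what a row does not reach only later rows make up. A row lasts 1/12 s, in which the tool goes at most 41.7 mm and 7.16 degrees, less where a joint would pass 70% of its speed; a pose out of reach is approached as far as the arm can. A call with a gripper value outside its range is refused whole. "grip" is the opening, from 0 (shut) to 1 (fully open), set as the call begins (left out, the last holds). The fingers move at their own pace and stop on an object; "squeeze" is the grip in N (left out, the last holds). Time passes only in rows, so rows that repeat a pose let the fingers close. It gives the time, the measured TCP pose, the force, the opening and the grip force at its end, in the units of the state.
- ctrl.get_obs(): the state, without advancing time (a new reading comes with each control period).
- ctrl.camera(name): name is "side" or "top"; returns the picture (420x560x3 uint8, red, green, blue); there is no depth.
- ctrl.camera_model(name): a dict with "intrinsics" (3x3 intrinsics, pixels), "R" (3x3) and "t" (3): a world point X has camera coordinates R X + t. Camera axes: x right, y down, z forward; pixel columns grow to the right and rows downward; lengths in m; the calibration is good to about 2 mm. A picture is of the moment at which its call begins. camera_model takes no time and is no camera call.
- ctrl.hand_in(): hands the job in; it is judged then, once.
Trained networks look in the newest picture that a camera, given by its name, has taken for a name from the list of things; names that differ only in an ending like _2 or _b are one class to them, and where a whole thing is asked for, a point or a joint stands for the part that bears it (a point fixed in the world has none). Each returns a list of dicts, best first, with "confidence" (0 to 1); they miss things now and then, are a little off and sometimes report something else, mostly with a low value. They report only what shows in the picture. A call takes as long as a camera call. They do not tell look-alikes from the thing itself.
- ctrl.masks_of(query, camera): "pixels" (420x560 bool, what is visible of it) and "at" ([column, row] in pixels, amid what is visible of it).
- ctrl.place_of(query, camera): "at" ([column, row] in pixels: a listed point, or the origin of a listed thing).
The state is a dict: "time_s": time; "qpos": joint angles; "joint_vel": joint speeds; "tau": joint torques, N m; "ee_pos": TCP position; "eef_rot": TCP orientation; "force": force on the tool from outside, world axes, zero at the start; "moment": the same for the moment, N m; "grip_width": finger opening in m; "grip_force": force on a finger pad.
Only numpy, scipy, OpenCV 4.12 (cv2) and the standard library are available. Lean on these libraries where they do the work, as an engineer would, in place of code of your own. Each camera call takes 0.05 s, during which the arm holds its last target. There are 200 camera calls.

TASK

Make up a customer's prize tub: slide the grey tub by its fin, between the guide rails, fully home under the dispenser, draw the gate just far enough to let exactly two capsules drop into the tub while the other two stay in the hopper, then shut the gate fully and pull the tub back out until it is clear of the hopper, still in front of it and flat on the counter. Every toy car lying on the counter also goes into the tub's shallow compartment, at any time. Leave the jar, the cup and the carton where they are.

Things in the scene. Friction and masses are not known exactly. Their poses are not given: they have to be found in the camera images.
- hopper: Fixed capsule dispenser, sizes in mm. Origin on the counter, in its lane, at the tub's home; +x into the dispenser (away from the robot), +y along the row of capsules. The back stop of the lane has its face at x = 48.5, 24 tall. Rear posts 22 square, 146 tall at x = 75, y = 24 and 294; a leg 50 x 22, 72 tall at x = 0, y = 294.
- lane_mouth (a point): On the counter where the straight lane begins: hopper x = -85, y = 0; axes as the hopper's. Two aluminium rails, 24 mm tall, run from here to x = 60, inner faces at y = -173.5 and 173.5 mm (5 mm to spare at each side of the tub). In front of it, to hopper x = -112, the rails flare outwards by about 10 mm, reaching out to |y| = 196.
- hopper_slots (a point): Middle of the hopper's floor (top of the gate): hopper x = 0, y = 161.5, z = 83 mm. The clear, open-topped hopper overhangs the lane: x = -36 to 36, y = 43 to 280, z = 85 to 149. 4 mm dividers make four slots, 56 (x) by 53 (y), centred at hopper y = 76, 133, 190, 247; one capsule in each. The gate plate under it spans z = 75 to 83.
- gate (a joint): Slide of the gate, the plate that is the hopper's floor (m). 0 = shut, grows to 0.18 as it is drawn along hopper +y; starts 0 to 15 mm open; 2 N of friction, stays where left. It bares the slots one by one from the low-y end: capsule 1 drops at about 55 mm of opening, capsule 2 at about 112, capsule 3 would at about 168 (sinks from 145).
- gate_grip (a point): Middle of the top of the gate's black upright fin, which moves with the gate: hopper x = -85, y = 214 + opening, z = 167 mm, in front of the hopper; axes as the hopper's. The fin is 16 thick (y), 36 long (x), and rises from a lip at z = 83.
- tub: Loose grey tub, 90 (x) by 337 (y) mm, about 0.45 kg, starts in front of the lane. Origin under its centre, z up, fin on its -x side. Floor and walls 5 thick. At home its origin and axes agree with the hopper's within 1 cm (the back stop is 3.5 mm beyond). Pulled out, it is clear when its origin is more than 85 (and less than 250) in front of home, within 120 sideways.
- tub_grip (a point): Middle of the top of the tub's upright fin: tub x = -75, y = 0, z = 120 mm. The fin is 16 thick (y), 36 long (x), from z = 20 to 120. Axes as the tub's.
- tub_capsules (a point): Middle of the floor of the tub's deep capsule compartment (tub y = 104.5, z = 5): inside 80 (x) by 118 (y), walls up to z = 50 mm.
- tub_cars (a point): Middle of the floor of the tub's shallow compartment for cars (tub y = -61.5, z = 5): inside 80 (x) by 204 (y), outer walls up to z = 30 mm. At home it stands beside the hopper, not under it.
- capsule1: Orange ball capsule with a white seam, 50 mm across, 25 g; origin at its centre. Starts in the hopper slot at hopper y = 76 mm (one of the two to be dropped).
- capsule2: Orange ball capsule with a white seam, 50 mm across, 25 g; origin at its centre. Starts in the hopper slot at hopper y = 133 mm (one of the two to be dropped).
- capsule3: Orange ball capsule with a white seam, 50 mm across, 25 g; origin at its centre. Starts in the hopper slot at hopper y = 190 mm (to stay in the hopper).
- capsule4: Orange ball capsule with a white seam, 50 mm across, 25 g; origin at its centre. Starts in the hopper slot at hopper y = 247 mm (to stay in the hopper).
- car1: Loose blue toy saloon car, 72 long (x, its front +x), 30 wide (y), 46 tall (z), 80 g; starts on its wheels. Origin at its middle, 23 above the counter. Its cabin, 40 long in the middle, is 26 wide and takes up the top 23 mm. May be absent.
- car4: Loose blue toy saloon car, 72 long (x, its front +x), 30 wide (y), 46 tall (z), 80 g; starts on its wheels. Origin at its middle, 23 above the counter. Its cabin, 40 long in the middle, is 26 wide and takes up the top 23 mm. May be absent.
- car2: Loose blue toy van, 72 long (x, its front +x), 30 wide (y), 46 tall (z), 80 g; starts on its wheels. Origin at its middle, 23 above the counter. Its cabin, 56 long, middle 4 mm behind the origin, is 26 wide and takes up the top 23 mm. May be absent.
- car3: Loose blue toy pick-up truck, 72 long (x, its front +x), 30 wide (y), 46 tall (z), 80 g; starts on its wheels. Origin at its middle, 23 above the counter. Its cabin, 34 long, middle 8 mm ahead of the origin, is 26 wide and takes up the top 23 mm. May be absent.
- jar: Bystander: closed jar, 72 across, 110 tall; origin under its centre.
- cup: Bystander: white cup, 72 across, 90 tall; origin under its centre.
- carton: Bystander: cardboard carton 90 x 120 x 60; origin under its centre.
Things that resemble listed ones, but are neither listed nor needed, are in the scene too. Leave any blue or yellow look-alike of the capsule2 alone.

How it is judged:
On the way, in this order (a step that is already met when the one before it is completed fails the run):
1. the tub is home under the dispenser, all four capsules still in the hopper (x of tub in the frame of hopper between -0.014 and 0.01 m and y of tub in the frame of hopper between -0.012 and 0.012 m and height (world z) of each of capsule1, capsule2, capsule3, capsule4 above 0.085 m), for 0.2 s.
2. with the tub home and the gate drawn open, two capsules lie in the tub's capsule compartment and two remain in the hopper (x of tub in the frame of hopper between -0.014 and 0.01 m and y of tub in the frame of hopper between -0.012 and 0.012 m and x of capsule1 in the frame of tub between -0.04 and 0.04 m and y of capsule1 in the frame of tub between 0.0455 and 0.1635 m and z of capsule1 in the frame of tub between 0.015 and 0.05 m and x of capsule2 in the frame of tub between -0.04 and 0.04 m and y of capsule2 in the frame of tub between 0.0455 and 0.1635 m and z of capsule2 in the frame of tub between 0.015 and 0.05 m and x of capsule3 in the frame of hopper between -0.03 and 0.03 m and y of capsule3 in the frame of hopper between 0.1615 and 0.277 m and z of capsule3 in the frame of hopper between 0.085 and 0.14 m and x of capsule4 in the frame of hopper between -0.03 and 0.03 m and y of capsule4 in the frame of hopper between 0.1615 and 0.277 m and z of capsule4 in the frame of hopper between 0.085 and 0.14 m and value of joint gate above 0.09 m), for 0.2 s.
3. the gate is shut again, the tub still home with its two capsules (x of tub in the frame of hopper between -0.014 and 0.01 m and y of tub in the frame of hopper between -0.012 and 0.012 m and x of capsule1 in the frame of tub between -0.04 and 0.04 m and y of capsule1 in the frame of tub between 0.0455 and 0.1635 m and z of capsule1 in the frame of tub between 0.015 and 0.05 m and x of capsule2 in the frame of tub between -0.04 and 0.04 m and y of capsule2 in the frame of tub between 0.0455 and 0.1635 m and z of capsule2 in the frame of tub between 0.015 and 0.05 m and x of capsule3 in the frame of hopper between -0.03 and 0.03 m and y of capsule3 in the frame of hopper between 0.1615 and 0.277 m and z of capsule3 in the frame of hopper between 0.085 and 0.14 m and x of capsule4 in the frame of hopper between -0.03 and 0.03 m and y of capsule4 in the frame of hopper between 0.1615 and 0.277 m and z of capsule4 in the frame of hopper between 0.085 and 0.14 m and value of joint gate below 0.006 m), for 0.2 s.
4. the tub is pulled out clear of the hopper with its two capsules (x of capsule1 in the frame of tub between -0.04 and 0.04 m and y of capsule1 in the frame of tub between 0.0455 and 0.1635 m and z of capsule1 in the frame of tub between 0.015 and 0.05 m and x of capsule2 in the frame of tub between -0.04 and 0.04 m and y of capsule2 in the frame of tub between 0.0455 and 0.1635 m and z of capsule2 in the frame of tub between 0.015 and 0.05 m and x of capsule3 in the frame of hopper between -0.03 and 0.03 m and y of capsule3 in the frame of hopper between 0.1615 and 0.277 m and z of capsule3 in the frame of hopper between 0.085 and 0.14 m and x of capsule4 in the frame of hopper between -0.03 and 0.03 m and y of capsule4 in the frame of hopper between 0.1615 and 0.277 m and z of capsule4 in the frame of hopper between 0.085 and 0.14 m and value of joint gate below 0.006 m and x of tub in the frame of hopper below -0.085 m), for 0.2 s.
At the end, for the whole second after the job is handed in: Two capsules in the tub's capsule compartment, the other two in the hopper, the gate shut (under 6 mm open), the tub flat on the counter more than 85 mm (and less than 250 mm) in front of its home and within 120 mm to the side, every car that is there inside the shallow compartment, all at rest (all of step 4 and x of tub in the frame of hopper above -0.25 m and y of tub in the frame of hopper between -0.12 and 0.12 m and height (world z) of tub below 0.006 m and angle between tub's own z axis and vertical below 0.06 rad and x of car1 in the frame of tub between -0.042 and 0.042 m and y of car1 in the frame of tub between -0.166 and 0.0405 m and z of car1 in the frame of tub between 0.005 and 0.048 m and x of car2 in the frame of tub between -0.042 and 0.042 m and y of car2 in the frame of tub between -0.166 and 0.0405 m and z of car2 in the frame of tub between 0.005 and 0.048 m and x of car3 in the frame of tub between -0.042 and 0.042 m and y of car3 in the frame of tub between -0.166 and 0.0405 m and z of car3 in the frame of tub between 0.005 and 0.048 m and x of car4 in the frame of tub between -0.042 and 0.042 m and y of car4 in the frame of tub between -0.166 and 0.0405 m and z of car4 in the frame of tub between 0.005 and 0.048 m and linear speed of each of tub, capsule1, capsule2, car1, car2, car3, car4 below 0.03 m/s); the robot touches nothing.
It fails at once if the jar is moved by more than 30 mm (distance of jar from where it was at the start of the episode above 0.03 m).
It fails at once if the cup is moved by more than 30 mm (distance of cup from where it was at the start of the episode above 0.03 m).
It fails at once if the carton is moved by more than 30 mm (distance of carton from where it was at the start of the episode above 0.03 m).
Of car1, car2, car3, car4 only 2 to 4 are there at a start; the rules pass over those that are not, and their reading is None.
At some moment in a run one of car1, car2, car3, car4 may be knocked a few centimetres aside while the robot is not near it.
Once in a run the grip may slacken for a moment while it holds something.
It also fails if it takes over 210 s, if anything falls off the work surface, if the arm or the gripper's body presses on something with over 40 N, if the wrist force passes 120 N, or if a joint passes its speed limit or range.

## Working session

There is one attempt and no reset: what is moved stays moved. The work goes in short steps, Python scripts to look and compute and a tool call to move; the robot and the scene stay as the last step left them, time stands still between calls to the robot, and variables do not carry over. Pictures are saved under pics/ and viewed, at most 14 in all, crops included, and the job is handed in when it is done.

Besides the shell and the picture viewer there is one more tool, called after ">>>" in YAML: its name, and indented under it one key for each argument. step_arm: Moves the arm, as the interface text tells. Its arguments: {"type":"object","properties":{"plan":{"type":"array","items":{"type":"array","items":{"type":"array","items":{"type":"number"}}}},"grip":{"type":"number"},"squeeze":{"type":"number"}},"required":["plan"]}

```bash
ls; mkdir -p pics; python3 - <<'E'
from station import ctrl
import cv2, numpy as np
for c in("top","side"):
    im=ctrl.camera(c); cv2.imwrite(f"pics/{c}0.png",im[:,:,::-1])
    m=ctrl.camera_model(c); R,t=np.array(m["R"]),np.array(m["t"]); print(c,np.round(-R.T@t,3),np.round(R,2).tolist(),np.array(m["intrinsics"]).round(1).tolist())
    for q in("tub_grip","tub","hopper","gate_grip","lane_mouth","tub_cars","tub_capsules","car1","car2","car3","jar","cup","carton","capsule1"):
        try: print(q,[(round(d["confidence"],2),np.round(d["at"],1).tolist()) for d in ctrl.place_of(q,c)][:6])
        except Exception as e: print(q,e)
print(ctrl.get_obs())
E
```

```text
pics
top [ 0.446 -0.003  1.591] [[0.02, -1.0, -0.0], [-0.99, -0.01, -0.1], [0.1, 0.0, -0.99]] [[483.1, 0.0, 275.3], [0.0, 483.1, 210.1], [0.0, 0.0, 1.0]]
tub_grip [(0.78, [323.2, 261.3]), (0.23, [234.9, 183.1])]
tub [(0.97, [311.1, 237.5])]
hopper [(0.59, [308.4, 185.4])]
gate_grip [(0.8, [240.1, 209.6]), (0.46, [416.6, 285.4])]
lane_mouth []
tub_cars [(0.9, [333.3, 234.1]), (0.37, [417.9, 282.5])]
tub_capsules [(0.67, [280.4, 243.3])]
car1 [(0.6, [333.0, 234.2]), (0.53, [236.2, 181.7]), (0.52, [214.9, 240.9]), (0.46, [185.1, 287.5])]
car2 [(0.6, [333.0, 234.2]), (0.53, [236.2, 181.7]), (0.52, [214.9, 240.9]), (0.46, [185.1, 287.5])]
car3 [(0.6, [333.0, 234.2]), (0.53, [236.2, 181.7]), (0.52, [214.9, 240.9]), (0.46, [185.1, 287.5])]
jar [(0.85, [124.5, 276.0]), (0.26, [307.4, 186.1])]
cup [(0.58, [421.9, 282.1])]
carton [(0.7, [422.8, 215.7])]
capsule1 [(0.6, [273.3, 136.9]), (0.56, [235.5, 185.9]), (0.56, [240.1, 142.4]), (0.54, [249.4, 183.4]), (0.53, [288.1, 178.1]), (0.48, [269.2, 181.2])]
side [ 0.497 -0.795  1.095] [[0.99, -0.12, 0.01], [-0.08, -0.76, -0.64], [0.08, 0.64, -0.76
[... 823 characters left out ...]
5]), (0.52, [304.3, 207.8])]
{'time_s': 1.5, 'qpos': array([-1.23560347e+00,  2.99953950e-01,  1.52102418e+00,  2.05888200e-06,
        1.32074014e+00, -6.66214197e-02]), 'joint_vel': array([-0.00095892,  0.00116903,  0.00109419,  0.00056436, -0.00011036,
       -0.0013771 ]), 'tau': array([ 4.96700723e-04, -5.31650913e+01, -3.52917123e+01,  7.08996272e-02,
        2.12723936e-02, -2.57486516e-05]), 'ee_pos': array([ 0.21507535, -0.50616977,  0.20540574]), 'eef_rot': array([-3.14146745e+00, -1.03531266e-05,  4.01813765e-01]), 'force': array([ 0.95905982, -0.3660391 ,  0.1010697 ]), 'moment': array([-0.05563943,  0.01482563,  0.01680423]), 'grip_force': 0.0, 'grip_width': 0.09416031728976314}
```

View pics/top0.png

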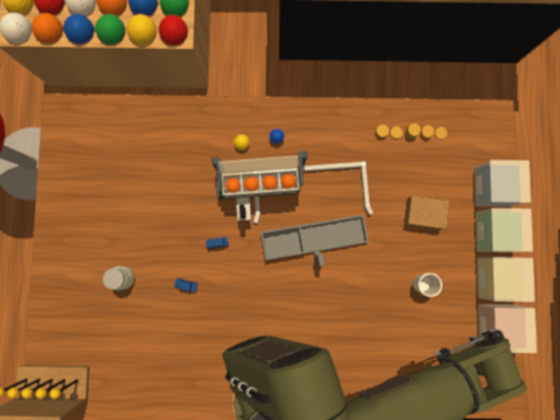

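View pics/side0.png

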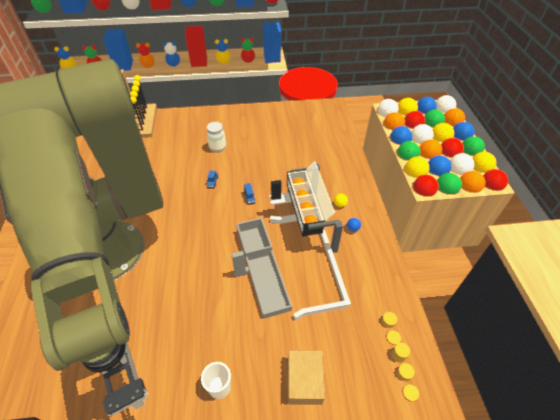

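The top view shows the tub at (314,238) with its fin at (319,261), and the hopper at (260,180) with four orange capsules. The gate fin is at (243,210), and the rails are white. Two blue cars are at (217,243) and (186,286), and the arm may be hiding more. The jar, cup and carton stand clear. The single yellow and blue balls at (242,142) and (277,136) are look-alikes to leave alone.

```bash
cat > h.py <<'E'
import cv2, numpy as np
from station import ctrl
M={c:{k:np.array(v) for k,v in ctrl.camera_model(c).items() if k in("intrinsics","R","t")} for c in("top","side")}
def ray(c,uv):
    m=M[c]; d=m["R"].T@np.linalg.solve(m["intrinsics"],[uv[0],uv[1],1.]); return -m["R"].T@m["t"],d
def at_z(c,uv,z):
    o,d=ray(c,uv); return o+d*(z-o[2])/d[2]
def proj(c,X):
    m=M[c]; p=m["intrinsics"]@(m["R"]@np.array(X,float)+m["t"]); return p[:2]/p[2]
def pose2(x,y,yaw):
    def f(a,b,z=0): return np.array([x+a*np.cos(yaw)-b*np.sin(yaw),y+a*np.sin(yaw)+b*np.cos(yaw),z])
    return f
E
python3 - <<'E'
from h import *
a=cv2.imread("pics/top0.png")[110:280,200:380]; cv2.imwrite("pics/t1.png",cv2.resize(a,None,fx=4.4,fy=3.5294,interpolation=cv2.INTER_CUBIC) if 0 else cv2.resize(a[:150],None,fx=4,fy=4,interpolation=cv2.INTER_CUBIC))
for c in("top","side"):
    r=ctrl.camera(c)
    m=ctrl.masks_of("tub",c)[0]; 
    p=m["pixels"].astype(np.uint8); cn=max(cv2.findContours(p,0,1)[0],key=cv2.contourArea)
    print(c,m["confidence"],cv2.minAreaRect(cn),cv2.approxPolyDP(cn,4,True)[:,0].tolist())
    for q in("car1",):
        for d in ctrl.masks_of(q,c):
            p=d["pixels"].astype(np.uint8); print(q,round(d["confidence"],2),d["at"],p.sum(),cv2.minAreaRect(cv2.findNonZero(p)))
for uv in((217,243),(186,286)): print(at_z("top",uv,.03))
for uv in((212,179),(250,193)): print(at_z("side",uv,.03))
print("fin tub",at_z("top",(320,257),.12),"gate",at_z("top",(243,205),.167),at_z("side",(276.7,181.1),.167),at_z("side",(240,254),.12))
E
```

```text
top 0.61 ((315.62579345703125, 244.29220581054688), (43.29774856567383, 104.40923309326172), 80.3802719116211) [[363, 216], [262, 232], [265, 258], [313, 251], [317, 264], [323, 265], [321, 250], [367, 241]]
car1 0.71 [215.1, 242.5] 198 ((216.54266357421875, 242.88414001464844), (9.386680603027344, 21.64457893371582), 83.6598129272461)
car1 0.55 [186.9, 285.6] 233 ((185.5384521484375, 284.80767822265625), (23.730052947998047, 10.394155502319336), 11.309932708740234)
side 0.72 ((255.74192810058594, 269.38787841796875), (99.24446105957031, 44.193458557128906), 71.8472900390625) [[259, 218], [236, 225], [242, 250], [231, 257], [236, 276], [250, 274], [265, 318], [291, 306]]
car1 0.63 [248.0, 194.6] 178 ((248.38233947753906, 194.0294189453125), (20.615528106689453, 9.45888900756836), 75.96376037597656)
car1 0.61 [211.0, 178.6] 157 ((212.0, 179.5), (17.0, 10.0), 90.0)
[0.49883834 0.18773762 0.03      ]
[0.36017176 0.28303708 0.03      ]
[0.36451487 0.26973283 0.03      ]
[0.50463966 0.18149337 0.03      ]
fin tub [ 0.458137   -0.13650584  0.12      ] gate [0.60781766 0.09694977 0.167     ] [0.59550933 0.09992209 0.167     ] [ 0.45821693 -0.14459055  0.12      ]
```

View pics/t1.png

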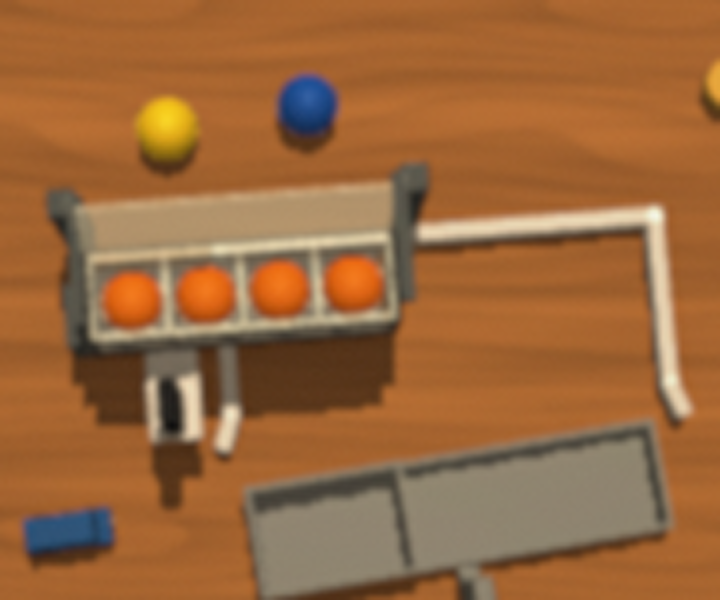

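```bash
cat >> h.py <<'E'
from scipy.optimize import least_squares
def fit(c,pts,x0):
    def res(p):
        f=pose2(*p); return np.concatenate([proj(c,f(a/1e3,b/1e3,z/1e3))-np.array(uv) for (a,b,z),uv in pts])
    s=least_squares(res,x0,loss="soft_l1"); return s.x,res(s.x).reshape(-1,2)
E
python3 - <<'E'
from h import *
C=lambda u,v:(200+u/4-.375,110+v/4-.375)
H=[((48.5,-173.5,24),C(649,231)),((-85,-173.5,24),C(661,384)),((75,24,146),C(413,178)),((75,294,146),C(62,204)),
((36,280,149),C(90,257)),((36,43,149),C(390,233)),((-36,43,149),C(397,322)),((-36,280,149),C(97,343)),
((0,76,108),C(353,284)),((0,133,108),C(279,290)),((0,190,108),C(206,294)),((0,247,108),C(132,300)),((-85,173.5,24),C(240,406))]
p,r=fit("top",H,[.65,-.07,0]); print("hopper",p,r.round(1).tolist())
T=[((45,168.5,50),C(247,487)),((-45,168.5,50),C(262,598)),((45,-168.5,30),C(653,422)),((-45,-168.5,30),C(670,524)),((-93,0,120),(320.2,265))]
q,r=fit("top",T,[.5,-.13,.2]); print("tub",q,r.round(1).tolist()); 
f=pose2(*p); g=pose2(*q)
print("gate fin @0 ",f(-.085,.214,.167),proj("top",f(-.085,.214,.167)),proj("side",f(-.085,.214,.167)),"obs crop",C(171,403))
print("grip",g(-.075,0,.12),"home grip",f(-.075,0,.12), "side proj",proj("side",g(-.075,0,.12)),proj("side",f(-.085,-.1735,.024)),proj("side",f(.0485,-.1735,.024)))
a=cv2.imread("pics/side0.png")[150:330,190:360]; a=cv2.resize(a,None,fx=3.33,fy=3.33,interpolation=cv2.INTER_CUBIC)
for X in [f(*np.array(k)/1e3) for k,_ in H]+[g(*np.array(k)/1e3) for k,_ in T]+[f(-.085,.214,.167)]:
    u=(proj("side",X)-[190,150]+.5)*3.33; cv2.circle(a,tuple(int(v) for v in u),3,(0,255,0),-1)
cv2.imwrite("pics/s1.png",a)
E
```

```text
hopper [ 0.69686126 -0.11212376  0.08306696] [[-0.1, -1.5], [0.4, 0.5], [0.5, -0.3], [-0.3, -0.8], [-2.1, -1.9], [1.0, -1.2], [1.0, 0.0], [-2.5, 0.1], [-0.1, 0.7], [0.1, 0.4], [0.0, 0.7], [0.2, 0.4], [-0.5, 2.2]]
tub [ 0.52449562 -0.12477894  0.1822841 ] [[-1.4, -0.3], [-0.5, -0.1], [-0.2, -1.0], [0.7, 0.9], [1.5, 0.4]]
gate fin @0  [0.59439846 0.09408577 0.167     ] [243.86628032 209.51272866] [276.55908322 182.38145466] obs crop (242.375, 210.375)
grip [ 0.45073821 -0.13837466  0.12      ] home grip [ 0.62211987 -0.11834662  0.12      ] side proj [237.40491191 252.500017  ] [301.37424571 308.06641496] [344.35370572 300.10528103]
```

View pics/s1.png

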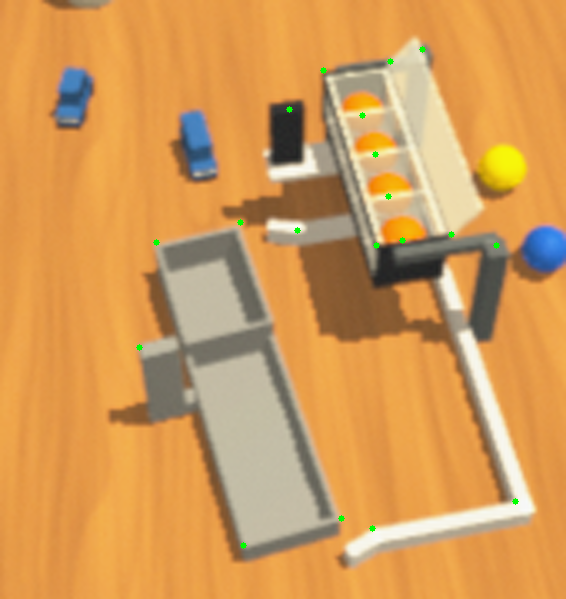

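The side crop shows the fitted green points within 1–2 px of the rails, posts, hopper and tub edges, and both cars on the left. The gate fin is at about (287,102) in the crop, roughly 5 mm open. Next I move above the tub fin.

```bash
cat >> h.py <<'E'
from scipy.spatial.transform import Rotation as Ro
HP=pose2(0.69686,-0.11212,0.08307); HYAW=.08307
def to(*targets):
    "rows from current pose to world x,y,z,yaw targets (tool down)"
    o=ctrl.get_obs(); R=Ro.from_euler("xyz",o["eef_rot"]); e=o["ee_pos"]
    print("t",o["time_s"],"at",e.round(4),"rot",o["eef_rot"].round(3),"F",o["force"].round(1),"gw",round(o["grip_width"],4),"gf",round(o["grip_force"],1))
    for x,y,z,w in targets:
        d=R.inv().apply(np.array([x,y,z])-e)/.03
        v=(R.inv()*Ro.from_euler("xyz",[np.pi,0,w])).as_rotvec()/np.deg2rad(6)
        print(np.r_[d,v].round(2).tolist())
E
python3 - <<'E'
from h import *
to((.451,-.138,.205,.182),(.451,-.138,.085,.182))
E
```

```text
t 1.8 at [ 0.2151 -0.5062  0.2055] rot [ 3.142 -0.     0.402] F [-0.7 -0.3  0.2] gw 0.0943 gf 0.0
[12.04, -8.22, 0.02, 0.0, -0.0, 2.1]
[12.04, -8.22, 4.02, 0.0, -0.0, 2.1]
```

>>> step_arm:
  plan:
    - [[1.2,-0.82,0,0,0,0.2],[2.4,-1.64,0,0,0,0.4],[3.6,-2.46,0,0,0,0.6],[4.8,-3.28,0,0,0,0.8],[6,-4.1,0,0,0,1.05],[7.2,-4.92,0,0,0,1.3],[8.2,-5.6,0,0,0,1.5],[9,-6.14,0,0,0,1.6]]
  grip: 1

```text
time_s: 2.47
ee_pos: [0.3924, -0.2288, 0.2057]
eef_rot: [3.141, -0.001, 0.233]
force: [-0.2, -1.0, -0.8]
grip_width: 0.094
grip_force: 0.0
```

```bash
python3 - <<'E'
from h import *
to((.451,-.138,.205,.182),(.451,-.138,.085,.182))
im=ctrl.camera("top"); cv2.imwrite("pics/top1.png",im[:,:,::-1])
for d in ctrl.masks_of("car1","top"):
    p=d["pixels"].astype(np.uint8); print(round(d["confidence"],2),d["at"],p.sum(),im[d["pixels"]].mean(0).round())
im=ctrl.camera("side"); cv2.imwrite("pics/side1.png",im[:,:,::-1])
for d in ctrl.masks_of("car1","side"):
    p=d["pixels"].astype(np.uint8); print(round(d["confidence"],2),d["at"],p.sum(),im[d["pixels"]].mean(0).round())
E
```

```text
t 2.4667 at [ 0.3924 -0.2288  0.2057] rot [ 3.141e+00 -1.000e-03  2.330e-01] F [-0.2 -1.  -0.8] gw 0.094 gf 0.0
[2.6, -2.49, 0.03, 0.0, -0.0, 0.49]
[2.6, -2.49, 4.03, 0.0, -0.0, 0.49]
0.68 [211.8, 245.3] 226 [ 58.  75. 100.]
0.61 [184.0, 284.5] 215 [ 52.  76. 104.]
0.53 [249.7, 192.6] 178 [ 89. 115. 146.]
```

>>> step_arm:
  plan:
    - [[1.2,-1.1,0,0,0,0.25],[2.2,-2.1,0,0,0,0.45],[2.6,-2.49,0,0,0,0.49],[2.6,-2.49,0,0,0,0.49],[2.6,-2.49,0,0,0,0.49]]

```text
time_s: 3.08
ee_pos: [0.45, -0.1408, 0.2053]
eef_rot: [-3.142, 0.0, 0.184]
force: [0.8, 0.2, 0.4]
grip_width: 0.0941
grip_force: 0.0
```

```bash
python3 - <<'E'
from h import *
to((.451,-.138,.085,.182))
ims=[]
for c in("top","side"):
    im=ctrl.camera(c)[:,:,::-1].copy()
    p=proj(c,[.4507,-.1384,.12]); print(c,p)
    cx,cy=int(p[0]),int(p[1]); a=cv2.resize(im[cy-35:cy+35,cx-40:cx+40],None,fx=5,fy=5,interpolation=cv2.INTER_CUBIC); ims.append(a)
cv2.imwrite("pics/f1.png",np.hstack(ims))
cv2.imwrite("pics/side2.png",im)
E
```

```text
t 3.0833 at [ 0.45   -0.1408  0.2053] rot [-3.142  0.     0.184] F [0.8 0.2 0.4] gw 0.0941 gf 0.0
[0.05, -0.09, 4.01, -0.0, 0.0, 0.02]
top [320.61211387 259.47685755]
side [237.39252912 252.50822058]
```

View pics/f1.png

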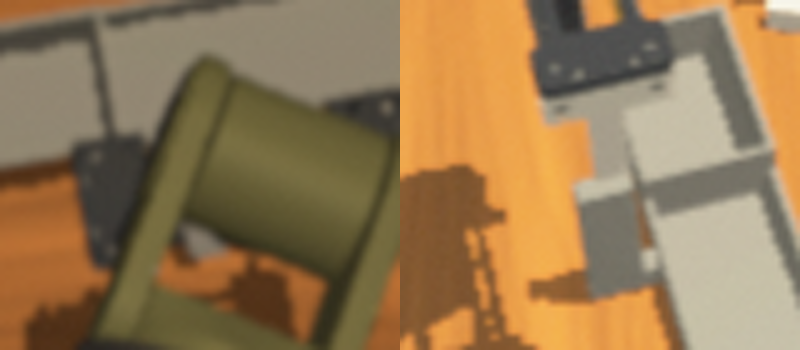

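The crop shows the fin top at about (238,254) in the side view, which fits the prediction. I descend and grip it.

>>> step_arm:
  plan:
    - [[0.05,0,1.2,0,0,0],[0.05,0,2.4,0,0,0],[0.05,0,3.4,0,0,0],[0.05,0,4.0,0,0,0],[0.05,0,4.0,0,0,0]]

```text
time_s: 3.6
ee_pos: [0.4492, -0.1408, 0.0822]
eef_rot: [-3.139, 0.005, 0.181]
force: [0.4, 0.2, -0.5]
grip_width: 0.0938
grip_force: 0.0
```

>>> step_arm:
  plan:
    - [[0,0,0,0,0,0],[0,0,0,0,0,0],[0,0,0,0,0,0],[0,0,0,0,0,0],[0,0,0,0,0,0],[0,0,0,0,0,0],[0,0,0,0,0,0],[0,0,0,0,0,0]]
  grip: 0
  squeeze: 40

```text
time_s: 4.27
ee_pos: [0.4516, -0.14, 0.0856]
eef_rot: [3.142, -0.0, 0.183]
force: [-0.5, -0.0, 0.2]
grip_width: 0.0442
grip_force: 0.0
```

```bash
python3 - <<'E'
from h import *
w=HYAW
def g(x,y): 
    p=HP(x-.075,y,.085); return (*p[:2],.085,w)
to(g(-.135,0),g(-.09,0),g(0,0))
E
```

```text
t 4.2667 at [ 0.4516 -0.14    0.0856] rot [ 3.142 -0.     0.183] F [-0.5 -0.   0.2] gw 0.0442 gf 0.0
[1.24, -0.12, 0.02, 0.0, -0.0, 0.95]
[2.74, 0.03, 0.02, 0.0, -0.0, 0.95]
[5.72, 0.33, 0.02, 0.0, -0.0, 0.95]
```

>>> step_arm:
  plan:
    - [[0,0,0,0,0,0],[0,0,0,0,0,0],[0,0,0,0,0,0],[0,0,0,0,0,0],[0,0,0,0,0,0],[0,0,0,0,0,0],[0,0,0,0,0,0],[0,0,0,0,0,0]]

```text
time_s: 4.93
ee_pos: [0.4515, -0.14, 0.0854]
eef_rot: [-3.142, 0.0, 0.183]
force: [-0.3, -0.0, -1.1]
grip_width: 0.0157
grip_force: 40.0
```

```bash
python3 - <<'E'
from h import *
w=HYAW
def g(x,y): 
    p=HP(x-.075,y,.085); return (*p[:2],.085,w)
to(g(-.135,0),g(-.09,0),g(0,0))
E
```

```text
t 4.9333 at [ 0.4515 -0.14    0.0854] rot [-3.142  0.     0.183] F [-0.3 -0.  -1.1] gw 0.0157 gf 40.0
[1.25, -0.12, 0.01, -0.0, 0.0, 0.95]
[2.74, 0.03, 0.01, -0.0, 0.0, 0.95]
[5.72, 0.33, 0.01, -0.0, 0.0, 0.95]
```

>>> step_arm:
  plan:
    - [[0.3,-0.03,0,0,0,0.25],[0.6,-0.06,0,0,0,0.5],[0.9,-0.09,0,0,0,0.75],[1.25,-0.12,0,0,0,0.95],[1.25,-0.12,0,0,0,0.95],[1.25,-0.12,0,0,0,0.95]]

```text
time_s: 5.43
ee_pos: [0.488, -0.1296, 0.0854]
eef_rot: [3.142, -0.001, 0.084]
force: [2.2, -0.2, -0.6]
grip_width: 0.0153
grip_force: 40.0
```

```bash
python3 - <<'E'
from h import *
w=HYAW
def g(x,y): 
    p=HP(x-.075,y,.085); return (*p[:2],.085,w)
to(g(-.09,0),g(0,0),g(.004,0))
a=ctrl.camera("side")[:,:,::-1][190:330,220:370]; a=cv2.resize(a,None,fx=4.2,fy=4.2,interpolation=cv2.INTER_CUBIC)
o=ctrl.get_obs(); e=o["ee_pos"]; f=pose2(e[0]+.075*np.cos(o["eef_rot"][2]),e[1]+.075*np.sin(o["eef_rot"][2]),o["eef_rot"][2])
for X in (HP(-.085,-.1735,.024),HP(-.085,.1735,.024),HP(.0485,-.1735,.024),f(.045,-.1685,.03),f(-.045,-.1685,.03),f(.045,.1685,.05),f(-.045,.1685,.05)):
    u=(proj("side",X)-[220,190]+.5)*4.2; cv2.circle(a,tuple(int(v) for v in u),2,(0,255,0),-1)
b=ctrl.camera("top")[:,:,::-1][190:280,245:385]; b=cv2.resize(b,None,fx=4.2,fy=4.2,interpolation=cv2.INTER_CUBIC)
cv2.imwrite("pics/s3.png",a)
E
```

```text
t 5.4333 at [ 0.488  -0.1296  0.0854] rot [ 3.142e+00 -1.000e-03  8.400e-02] F [ 2.2 -0.2 -0.6] gw 0.0153 gf 40.0
[1.49, -0.0, 0.01, 0.0, -0.01, 0.01]
[4.49, 0.0, 0.02, 0.0, -0.01, 0.01]
[4.62, 0.0, 0.02, 0.0, -0.01, 0.01]
```

View pics/s3.png

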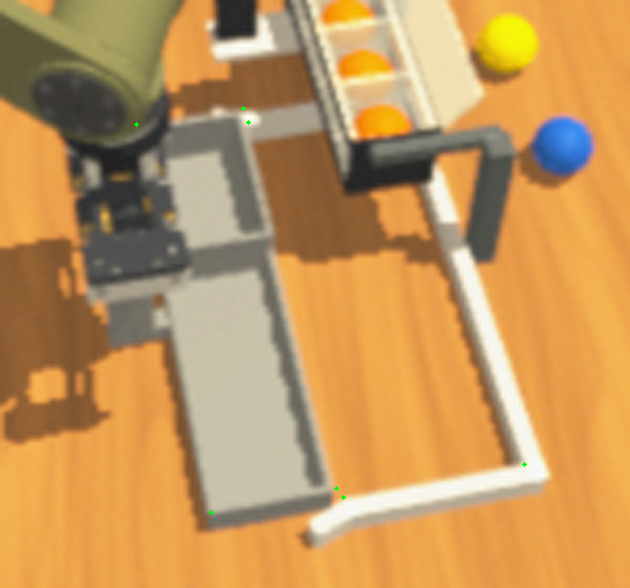

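The side crop shows the tub's front edge, from (240,115) to (329,488), just before the flare. Its ends sit evenly between the left rail's mouth at (252,124) and the right rail's at (350,500), so I slide it in.

>>> step_arm:
  plan:
    - [[0.3,0,0,0,0,0],[0.6,0,0,0,0,0],[0.9,0,0,0,0,0],[1.2,0,0,0,0,0],[1.5,0,0,0,0,0],[1.8,0,0,0,0,0],[2.1,0,0,0,0,0],[2.1,0,0,0,0,0]]

```text
time_s: 6.2
ee_pos: [0.5522, -0.1242, 0.0854]
eef_rot: [3.141, -0.001, 0.084]
force: [3.0, -0.2, 0.2]
grip_width: 0.0158
grip_force: 40.0
```

>>> step_arm:
  plan:
    - [[0.3,0,0,0,0,0],[0.6,0,0,0,0,0],[0.9,0,0,0,0,0],[1.2,0,0,0,0,0],[1.5,0,0,0,0,0],[1.8,0,0,0,0,0],[1.8,0,0,0,0,0],[1.8,0,0,0,0,0]]

```text
time_s: 6.87
ee_pos: [0.6048, -0.1198, 0.0854]
eef_rot: [3.141, -0.001, 0.084]
force: [2.8, 0.3, -0.5]
grip_width: 0.0158
grip_force: 40.0
```

```bash
python3 - <<'E'
from h import *
w=HYAW
def g(x,y): 
    p=HP(x-.075,y,.085); return (*p[:2],.085,w)
to(g(0,0),g(.004,0))
E
```

```text
t 6.8667 at [ 0.6048 -0.1198  0.0854] rot [ 3.141e+00 -1.000e-03  8.400e-02] F [ 2.8  0.3 -0.5] gw 0.0158 gf 40.0
[0.58, -0.0, 0.01, 0.0, -0.01, 0.01]
[0.71, -0.0, 0.01, 0.0, -0.01, 0.01]
```

>>> step_arm:
  plan:
    - [[0.15,0,0,0,0,0],[0.3,0,0,0,0,0],[0.45,0,0,0,0,0],[0.55,0,0,0,0,0],[0.6,0,0,0,0,0],[0.6,0,0,0,0,0]]

```text
time_s: 7.37
ee_pos: [0.6227, -0.1184, 0.0854]
eef_rot: [3.141, -0.001, 0.084]
force: [1.0, -0.6, 1.1]
grip_width: 0.016
grip_force: 40.0
```

>>> step_arm:
  plan:
    - [[0.05,0,0,0,0,0],[0.1,0,0,0,0,0],[0.1,0,0,0,0,0]]

```text
time_s: 7.62
ee_pos: [0.6255, -0.1181, 0.0854]
eef_rot: [3.142, -0.0, 0.083]
force: [-1.5, -0.1, 1.8]
grip_width: 0.0158
grip_force: 40.0
```

>>> step_arm:
  plan:
    - [[0.05,0,0,0,0,0],[0.1,0,0,0,0,0],[0.1,0,0,0,0,0]]

```text
time_s: 7.87
ee_pos: [0.6279, -0.1183, 0.0855]
eef_rot: [3.141, 0.001, 0.084]
force: [-7.4, -2.0, 4.8]
grip_width: 0.0158
grip_force: 40.0
```

Contact with the back stop. I release and rise.

>>> step_arm:
  plan:
    - [[-0.08,0,0,0,0,0],[-0.08,0,0,0,0,0],[-0.08,0,0,0,0,0],[-0.08,0,0,0,0,0]]
  grip: 0.6

```text
time_s: 8.2
ee_pos: [0.626, -0.118, 0.0854]
eef_rot: [-3.142, -0.0, 0.084]
force: [-0.2, 0.1, -0.5]
grip_width: 0.0394
grip_force: 0.0
```

>>> step_arm:
  plan:
    - [[0,0,-0.8,0,0,0],[0,0,-1.8,0,0,0],[0,0,-3,0,0,0],[-1,0,-4.2,0,0,0],[-2,0,-5,0,0,0],[-3,0,-5,0,0,0],[-3,0,-5,0,0,0],[-3,0,-5,0,0,0]]

```text
time_s: 8.87
ee_pos: [0.5357, -0.1257, 0.2364]
eef_rot: [3.141, -0.002, 0.083]
force: [0.3, -0.1, -0.7]
grip_width: 0.0564
grip_force: 0.0
```

```bash
python3 - <<'E'
from h import *
p=HP(-.085,.219); to((p[0],p[1],.235,HYAW),(p[0],p[1],.135,HYAW))
im=ctrl.camera("side")[:,:,::-1].copy(); cv2.imwrite("pics/side4.png",im)
a=im[150:330,210:380]; a=cv2.resize(a,None,fx=3.33,fy=3.33,interpolation=cv2.INTER_CUBIC)
for X in (HP(.045,-.1685,.03),HP(-.045,-.1685,.03),HP(-.045,.1685,.05),HP(-.075,0,.12),HP(-.085,.214,.167)):
    u=(proj("side",X)-[210,150]+.5)*3.33; cv2.circle(a,tuple(int(v) for v in u),2,(0,255,0),-1)
b=ctrl.camera("top")[:,:,::-1][160:270,210:390]; b=cv2.resize(b,None,fx=3.33,fy=3.33,interpolation=cv2.INTER_CUBIC)
cv2.imwrite("pics/s4.png",a); cv2.imwrite("pics/b4.png",b)
print([(round(d["confidence"],2),d["at"]) for d in ctrl.place_of("car1","side")])
E
```

```text
t 8.8667 at [ 0.5357 -0.1257  0.2364] rot [ 3.141e+00 -2.000e-03  8.300e-02] F [ 0.3 -0.1 -0.7] gw 0.0564 gf 0.0
[2.55, -7.31, 0.05, 0.0, -0.02, -0.0]
[2.55, -7.31, 3.38, 0.0, -0.02, -0.0]
[(0.49, [209.9, 176.0]), (0.48, [249.9, 191.9]), (0.26, [224.8, 388.7]), (0.18, [310.4, 222.7])]
```

View pics/s4.png

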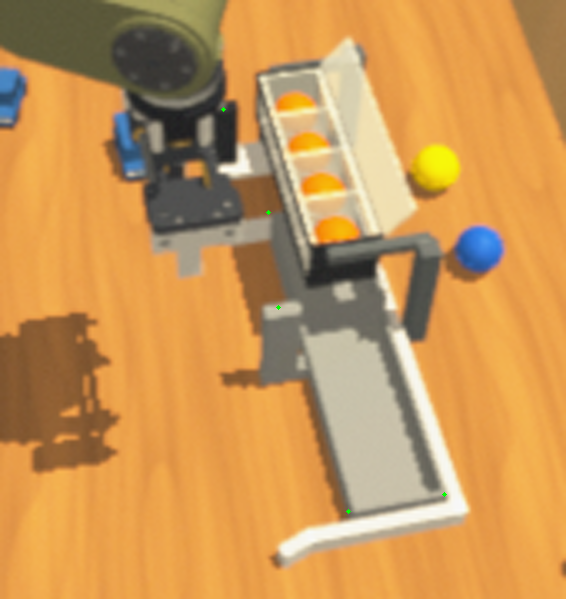

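The side crop shows the tub home: its fin top at (281,311) and right corners lie within about 1 px of prediction, tight against the back stop, and all four capsules are still in the hopper. I go to the gate fin.

>>> step_arm:
  plan:
    - [[0.4,-1.3,0,0,0,0],[0.8,-2.6,0,0,0,0],[1.3,-3.9,0,0,0,0],[1.8,-5.2,0,0,0,0],[2.3,-6.5,0,0,0,0],[2.55,-7.3,0,0,0,0],[2.55,-7.3,0,0,0,0],[2.55,-7.3,0,0,0,0]]
  grip: 0.8

```text
time_s: 9.68
ee_pos: [0.5946, 0.1005, 0.2342]
eef_rot: [3.142, 0.002, 0.086]
force: [-0.3, -0.4, 0.1]
grip_width: 0.0751
grip_force: 0.0
```

```bash
python3 - <<'E'
from h import *
p=HP(-.085,.219); to((p[0],p[1],.135,HYAW))
im=ctrl.camera("side")[:,:,::-1].copy()
a=im[120:230,220:340]; a=cv2.resize(a,None,fx=5,fy=5,interpolation=cv2.INTER_CUBIC)
for X in (HP(-.085,.214,.167),ctrl.get_obs()["ee_pos"]):
    u=(proj("side",X)-[220,120]+.5)*5; cv2.circle(a,tuple(int(v) for v in u),2,(0,255,0),-1)
cv2.imwrite("pics/s5.png",a)
E
```

```text
t 9.6833 at [0.5946 0.1005 0.2342] rot [3.142e+00 2.000e-03 8.600e-02] F [-0.3 -0.4  0.1] gw 0.0751 gf 0.0
[-0.02, 0.04, 3.31, 0.0, 0.02, 0.03]
```

View pics/s5.png

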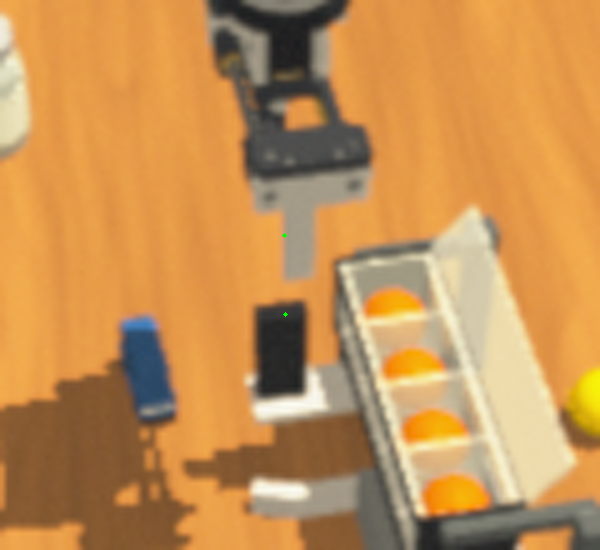

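The black gate fin is directly below the open fingers, with its top at about (281,305) in the crop. I descend and grip.

>>> step_arm:
  plan:
    - [[-0.03,0,0.9,0,0,0],[-0.05,0,1.8,0,0,0],[-0.05,0,2.6,0,0,0],[-0.05,0,3.2,0,0,0],[-0.05,0,3.3,0,0,0],[-0.05,0,3.3,0,0,0]]

```text
time_s: 10.23
ee_pos: [0.5925, 0.0978, 0.1357]
eef_rot: [3.141, 0.002, 0.082]
force: [0.9, -0.4, 0.5]
grip_width: 0.075
grip_force: 0.0
```

>>> step_arm:
  plan:
    - [[0,0,0,0,0,0],[0,0,0,0,0,0],[0,0,0,0,0,0],[0,0,0,0,0,0],[0,0,0,0,0,0],[0,0,0,0,0,0],[0,0,0,0,0,0],[0,0,0,0,0,0]]
  grip: 0
  squeeze: 40

```text
time_s: 10.9
ee_pos: [0.5927, 0.0989, 0.1365]
eef_rot: [3.142, -0.0, 0.083]
force: [-0.8, -0.1, -0.2]
grip_width: 0.0254
grip_force: 0.0
```

>>> step_arm:
  plan:
    - [[0,0,0,0,0,0],[0,0,0,0,0,0],[0,0,0,0,0,0],[0,0,0,0,0,0]]

```text
time_s: 11.23
ee_pos: [0.5927, 0.099, 0.1364]
eef_rot: [-3.141, 0.0, 0.084]
force: [-0.2, 2.6, 0.7]
grip_width: 0.0156
grip_force: 40.0
```

```bash
cat >> h.py <<'E'
def gate():
    e=ctrl.get_obs()["ee_pos"]; d=e-HP(0,0); c,s=np.cos(HYAW),np.sin(HYAW)
    print("tool in hopper x,y:",round(c*d[0]+s*d[1],4),round(-s*d[0]+c*d[1],4),"gate opening",round(-s*d[0]+c*d[1]-.214,4))
E
python3 - <<'E'
from h import *
to(); gate()
E
```

```text
t 11.2333 at [0.5927 0.099  0.1364] rot [-3.141  0.     0.084] F [-0.2  2.6  0.7] gw 0.0156 gf 40.0
tool in hopper x,y: -0.0863 0.2191 gate opening 0.0051
```

The gate is gripped. I push it gently shut to find its true zero.

>>> step_arm:
  plan:
    - [[0,0.07,0,0,0,0],[0,0.13,0,0,0,0],[0,0.13,0,0,0,0]]

```text
time_s: 11.48
ee_pos: [0.5931, 0.0946, 0.1365]
eef_rot: [3.141, -0.0, 0.083]
force: [0.7, 0.1, -1.1]
grip_width: 0.0163
grip_force: 40.0
```

>>> step_arm:
  plan:
    - [[0,0.05,0,0,0,0],[0,0.1,0,0,0,0],[0,0.1,0,0,0,0]]

```text
time_s: 11.73
ee_pos: [0.5932, 0.0933, 0.1365]
eef_rot: [-3.139, -0.0, 0.084]
force: [0.7, 12.0, -1.3]
grip_width: 0.0161
grip_force: 40.0
```

>>> step_arm:
  plan:
    - [[0,-0.25,0,0,0,0],[0,-0.55,0,0,0,0],[0,-0.85,0,0,0,0],[0,-1.15,0,0,0,0],[0,-1.45,0,0,0,0],[0,-1.75,0,0,0,0],[0,-2.05,0,0,0,0],[0,-2.3,0,0,0,0]]

```text
time_s: 12.4
ee_pos: [0.5871, 0.1619, 0.1364]
eef_rot: [3.141, 0.001, 0.084]
force: [-4.2, -2.4, 2.9]
grip_width: 0.0159
grip_force: 40.0
```

>>> step_arm:
  plan:
    - [[0,-0.3,0,0,0,0],[0,-0.6,0,0,0,0],[0,-0.9,0,0,0,0],[0,-1.2,0,0,0,0],[0,-1.5,0,0,0,0],[0,-1.75,0,0,0,0],[0,-1.9,0,0,0,0],[0,-1.9,0,0,0,0]]

```text
time_s: 13.07
ee_pos: [0.5819, 0.2193, 0.1364]
eef_rot: [-3.141, 0.001, 0.085]
force: [-7.6, 1.5, 4.1]
grip_width: 0.0157
grip_force: 40.0
```

```bash
python3 - <<'E'
from h import *
to(); gate()
im=ctrl.camera("side")[:,:,::-1].copy()
a=im[150:270,230:380]; a=cv2.resize(a,None,fx=4.5,fy=4.5,interpolation=cv2.INTER_CUBIC)
b=ctrl.camera("top")[:,:,::-1][150:220,190:320]; b=cv2.resize(b,None,fx=4.5,fy=4.5,interpolation=cv2.INTER_CUBIC)
print(a.shape,b.shape); cv2.imwrite("pics/s6.png",a);cv2.imwrite("pics/b6.png",b)
print([(round(d["confidence"],2),d["at"]) for d in ctrl.place_of("capsule1","side")])
for y in (76,133,190,247): print(proj("side",HP(0,y/1e3,.108)))
E
```

```text
t 13.0667 at [0.5819 0.2193 0.1364] rot [-3.141e+00  1.000e-03  8.500e-02] F [-7.6  1.5  4.1] gw 0.0157 gf 40.0
tool in hopper x,y: -0.0871 0.3399 gate opening 0.1259
(540, 675, 3) (315, 585, 3)
[(0.73, [354.2, 227.1]), (0.49, [308.4, 238.2]), (0.48, [305.3, 193.1]), (0.44, [340.2, 201.0]), (0.38, [296.3, 179.5])]
[310.36545172 221.57271845]
[306.16740316 208.38625237]
[302.19658874 195.91355012]
[298.43504485 184.09818634]
```

View pics/s6.png

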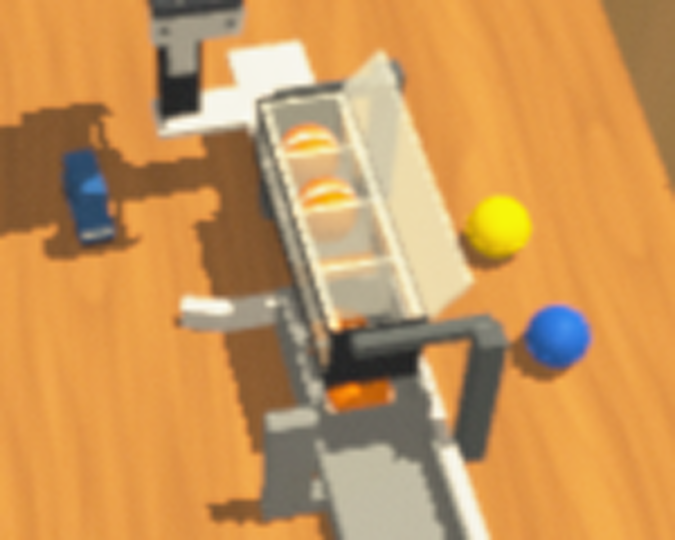

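View pics/b6.png

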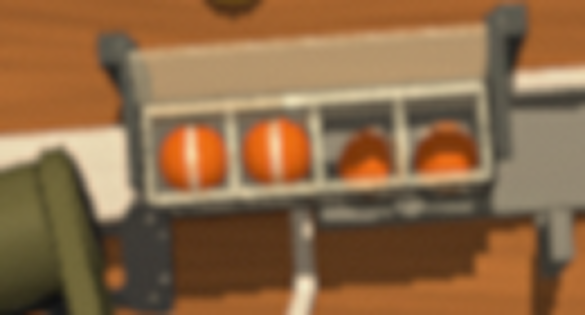

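Top view: capsules 3 and 4, at crop (192,157) and (277,152), are still seated. Slots 1 and 2 are empty, with two balls lower down in the tub at (365,162) and (443,158). I shut the gate.

>>> step_arm:
  plan:
    - [[0,0.3,0,0,0,0],[0,0.6,0,0,0,0],[0,0.9,0,0,0,0],[0,1.2,0,0,0,0],[0,1.5,0,0,0,0],[0,1.8,0,0,0,0],[0,2.1,0,0,0,0],[0,2.3,0,0,0,0]]

```text
time_s: 13.88
ee_pos: [0.5882, 0.1492, 0.1365]
eef_rot: [-3.141, 0.001, 0.084]
force: [-4.8, 1.5, 2.1]
grip_width: 0.016
grip_force: 40.0
```

>>> step_arm:
  plan:
    - [[0,0.3,0,0,0,0],[0,0.6,0,0,0,0],[0,0.9,0,0,0,0],[0,1.2,0,0,0,0],[0,1.5,0,0,0,0],[0,1.75,0,0,0,0],[0,1.85,0,0,0,0],[0,1.85,0,0,0,0]]

```text
time_s: 14.55
ee_pos: [0.5932, 0.0934, 0.1365]
eef_rot: [-3.14, -0.0, 0.083]
force: [-3.0, 4.1, 1.5]
grip_width: 0.0158
grip_force: 40.0
```

>>> step_arm:
  plan:
    - [[0,0.06,0,0,0,0],[0,0.12,0,0,0,0],[0,0.12,0,0,0,0]]

```text
time_s: 14.8
ee_pos: [0.5932, 0.0932, 0.1365]
eef_rot: [-3.136, -0.001, 0.085]
force: [-3.9, 25.8, 0.9]
grip_width: 0.0157
grip_force: 40.0
```

```bash
python3 - <<'E'
from h import *
to(); gate()
E
```

```text
t 14.8 at [0.5932 0.0932 0.1365] rot [-3.136e+00 -1.000e-03  8.500e-02] F [-3.9 25.8  0.9] gw 0.0157 gf 40.0
tool in hopper x,y: -0.0862 0.2132 gate opening -0.0008
```

>>> step_arm:
  plan:
    - [[0,-0.1,0,0,0,0],[0,-0.1,0,0,0,0],[0,-0.1,0,0,0,0],[0,-0.1,0,0,0,0],[0,-0.1,0,0,0,0],[0,-0.1,0,0,0,0]]
  grip: 0.7

```text
time_s: 15.3
ee_pos: [0.5933, 0.0925, 0.1364]
eef_rot: [3.141, -0.0, 0.083]
force: [0.2, -0.4, -0.7]
grip_width: 0.0522
grip_force: 0.0
```

>>> step_arm:
  plan:
    - [[0,0,-0.8,0,0,0],[0,0,-1.8,0,0,0],[0,0,-2.8,0,0,0],[-0.8,0.8,-3.4,0,0,0],[-1.7,1.9,-3.4,0,0,0],[-2.5,3,-3.4,0,0,0],[-3,4,-3.4,0,0,0],[-3,4,-3.4,0,0,0]]

```text
time_s: 15.97
ee_pos: [0.5118, -0.0383, 0.2391]
eef_rot: [3.14, -0.001, 0.08]
force: [0.1, 0.3, -0.5]
grip_width: 0.0658
grip_force: 0.0
```

```bash
python3 - <<'E'
from h import *
p=HP(.003-.077,0); to((p[0],p[1],.235,HYAW),(p[0],p[1],.085,HYAW))
im=ctrl.camera("side")[:,:,::-1].copy(); cv2.imwrite("pics/side7.png",im)
a=im[150:270,230:360]; a=cv2.resize(a,None,fx=4,fy=4,interpolation=cv2.INTER_CUBIC)
b=ctrl.camera("top")[:,:,::-1][150:270,190:330]; b=cv2.resize(b,None,fx=4,fy=4,interpolation=cv2.INTER_CUBIC)
cv2.imwrite("pics/s7.png",cv2.resize(np.hstack([a,b]),None,fx=.74,fy=.74,interpolation=cv2.INTER_AREA))
E
```

```text
t 15.9667 at [ 0.5118 -0.0383  0.2391] rot [ 3.14e+00 -1.00e-03  8.00e-02] F [ 0.1  0.3 -0.5] gw 0.0658 gf 0.0
[3.49, 2.95, 0.14, 0.01, -0.01, -0.03]
[3.48, 2.95, 5.14, 0.01, -0.01, -0.03]
```

View pics/s7.png

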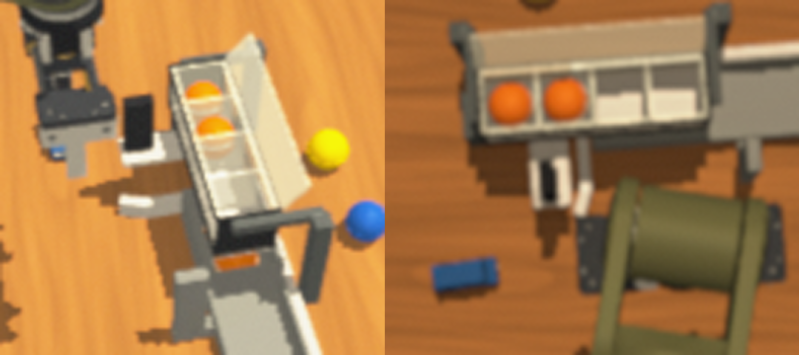

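The gate fin is back at its shut position, two capsules remain in the hopper and the tub is still home. I grip the tub fin.

>>> step_arm:
  plan:
    - [[0.9,0.8,0,0,0,0],[1.8,1.6,0,0,0,0],[2.8,2.4,0.1,0,0,0],[3.48,2.95,0.15,0,0,0],[3.48,2.95,0.15,0,0,0],[3.48,2.95,0.15,0,0,0]]

```text
time_s: 16.57
ee_pos: [0.6256, -0.1131, 0.2323]
eef_rot: [-3.141, 0.002, 0.084]
force: [-0.6, 0.3, 0.8]
grip_width: 0.0658
grip_force: 0.0
```

>>> step_arm:
  plan:
    - [[0,0,1.2,0,0,0],[0,0,2.4,0,0,0],[0,0,3.6,0,0,0],[0,0,4.6,0,0,0],[0,0,5.0,0,0,0],[0,0,5.0,0,0,0],[0,0,5.0,0,0,0]]

```text
time_s: 17.15
ee_pos: [0.6254, -0.1131, 0.0854]
eef_rot: [3.141, -0.001, 0.084]
force: [-0.8, -0.3, 1.0]
grip_width: 0.0659
grip_force: 0.0
```

>>> step_arm:
  plan:
    - [[0,0,0,0,0,0],[0,0,0,0,0,0],[0,0,0,0,0,0],[0,0,0,0,0,0],[0,0,0,0,0,0],[0,0,0,0,0,0],[0,0,0,0,0,0],[0,0,0,0,0,0]]
  grip: 0
  squeeze: 40

```text
time_s: 17.82
ee_pos: [0.6248, -0.1143, 0.0841]
eef_rot: [3.141, 0.0, 0.083]
force: [-1.6, -4.0, 2.2]
grip_width: 0.0161
grip_force: 4.6
```

>>> step_arm:
  plan:
    - [[0,0,0,0,0,0],[0,0,0,0,0,0],[0,0,0,0,0,0]]

```text
time_s: 18.07
ee_pos: [0.6248, -0.1143, 0.0841]
eef_rot: [3.141, 0.0, 0.083]
force: [-3.3, -4.8, 2.4]
grip_width: 0.0157
grip_force: 40.0
```

>>> step_arm:
  plan:
    - [[-0.15,0.08,0,0,0,0],[-0.4,0.12,0,0,0,0],[-0.7,0.12,0,0,0,0],[-1,0.12,0,0,0,0],[-1.3,0.12,0,0,0,0],[-1.6,0.12,0,0,0,0],[-1.9,0.12,0,0,0,0],[-2.2,0.12,0,0,0,0]]

```text
time_s: 18.73
ee_pos: [0.5587, -0.1228, 0.084]
eef_rot: [-3.142, -0.001, 0.083]
force: [2.8, 1.2, -1.1]
grip_width: 0.0154
grip_force: 40.0
```

>>> step_arm:
  plan:
    - [[-0.3,0,0,0,0,0],[-0.6,0,0,0,0,0],[-0.9,0,0,0,0,0],[-1.2,0,0,0,0,0],[-1.5,0,0,0,0,0],[-1.8,0,0,0,0,0],[-2.1,0,0,0,0,0],[-2.4,0,0,0,0,0]]

```text
time_s: 19.4
ee_pos: [0.4869, -0.1288, 0.084]
eef_rot: [3.142, -0.0, 0.083]
force: [2.8, -0.4, 0.0]
grip_width: 0.0162
grip_force: 40.0
```

>>> step_arm:
  plan:
    - [[-0.2,0,0,0,0,0],[-0.3,0,0,0,0,0],[-0.3,0,0,0,0,0],[-0.3,0,0,0,0,0]]

```text
time_s: 19.73
ee_pos: [0.4782, -0.1296, 0.084]
eef_rot: [-3.141, 0.001, 0.083]
force: [-6.9, -0.9, 6.5]
grip_width: 0.0157
grip_force: 40.0
```

```bash
python3 - <<'E'
from h import *
to(); gate()
E
```

```text
t 19.7333 at [ 0.4782 -0.1296  0.084 ] rot [-3.141e+00  1.000e-03  8.300e-02] F [-6.9 -0.9  6.5] gw 0.0157 gf 40.0
tool in hopper x,y: -0.2193 0.0007 gate opening -0.2133
```

>>> step_arm:
  plan:
    - [[0,0,0,0,0,0],[0,0,0,0,0,0],[0,0,0,0,0,0],[0,0,0,0,0,0],[0,0,0,0,0,0],[0,0,0,0,0,0]]
  grip: 0.7

```text
time_s: 20.23
ee_pos: [0.4788, -0.1295, 0.0839]
eef_rot: [-3.142, 0.0, 0.084]
force: [0.0, 0.5, 0.1]
grip_width: 0.0522
grip_force: 0.0
```

>>> step_arm:
  plan:
    - [[0,0,-1.2,0,0,0],[0,0,-2.4,0,0,0],[0,0,-3.6,0,0,0],[-0.5,0.5,-4.5,0,0,0],[-1,1.5,-5.2,0,0,0],[-1.5,2.5,-5.5,0,0,0],[-2,3.5,-5.5,0,0,0],[-2,3.5,-5.5,0,0,0]]

```text
time_s: 20.9
ee_pos: [0.4261, -0.243, 0.2496]
eef_rot: [3.14, -0.001, 0.08]
force: [-0.8, -0.4, -0.7]
grip_width: 0.0656
grip_force: 0.0
```

```bash
python3 - <<'E'
from h import *
to()
for c in("top","side"):
    im=ctrl.camera(c); cv2.imwrite(f"pics/{c}8.png",im[:,:,::-1])
    for q in ("car1","tub","capsule1"):
      for d in ctrl.masks_of(q,c):
        p=d["pixels"].astype(np.uint8); r=cv2.minAreaRect(cv2.findNonZero(p)); print(c,q,round(d["confidence"],2),d["at"],p.sum(),np.round(r[0],1),np.round(r[1],1),round(r[2],1), im[d["pixels"]].mean(0).round())
a=cv2.imread("pics/top8.png")[165:315,150:380]; cv2.imwrite("pics/t8.png",cv2.resize(a,None,fx=3.4,fy=3.4,interpolation=cv2.INTER_CUBIC))
E
```

```text
t 20.9 at [ 0.4261 -0.243   0.2496] rot [ 3.14e+00 -1.00e-03  8.00e-02] F [-0.8 -0.4 -0.7] gw 0.0656 gf 0.0
top car1 0.71 [186.6, 284.6] 192 [186.1 285.5] [22.3  9.5] 8.1 [ 50.  77. 106.]
top car1 0.61 [216.6, 244.6] 209 [217.  242.7] [ 9.4 22.6] 82.4 [ 55.  76. 104.]
top car1 0.44 [248.8, 182.5] 190 [251. 184.] [14. 14.] 90.0 [204. 105.  39.]
top tub 0.97 [317.8, 230.1] 2604 [314.  234.4] [ 41.8 104.2] 86.5 [130. 118.  99.]
top capsule1 0.77 [293.3, 231.0] 197 [291.  230.5] [15. 14.] 90.0 [198.  99.  36.]
top capsule1 0.77 [232.0, 183.1] 176 [232.  185.5] [13. 14.] 90.0 [206. 102.  34.]
top capsule1 0.76 [273.9, 229.6] 184 [275.5 231.5] [14.1 14.1] 45.0 [201. 105.  43.]
top capsule1 0.72 [240.9, 139.5] 163 [241.  142.5] [13.4 13.4] 45.0 [206. 160.  25.]
top capsule1 0.71 [251.2, 184.6] 196 [250.5 184. ] [14. 15.] 90.0 [204. 104.  39.]
top capsule1 0.69 [276.6, 134.4] 197 [276.5 136. ] [14. 15.] 90.0 [ 50.  70. 116.]
top capsule1 0.36 [316.4, 226.2] 2728 [313.6 234.5] [ 43.3 105.2] 87.5 [130. 117.  98.]
side car1 0.44 [251.1, 192.3] 180 [248.2 193.7] [21.3  8.7] 76.0 [ 91. 116. 146.]
side tub 0.69 [268.3, 267.4] 2902 [264.7 267.2] [98.9 43.9] 77.5 [168. 158. 137.]
side capsule1 0.63 [262.7, 230.0] 150 [263. 231.] [12. 14.] 90.0 [238. 166.  57.]
side capsule1 0.62 [352.4, 222.8] 165 [353.  224.5] [13.4 13.4] 45.0 [ 69. 113. 186.]
side capsule1 0.46 [295.1, 177.6] 50 [298.  180.5] [10.  5.] 0.0 [246. 174.  35.]
side capsule1 0.16 [270.9, 267.1] 2674 [264.7 267.3] [98.4 43.8] 75.4 [167. 159. 140.]
```

View pics/t8.png

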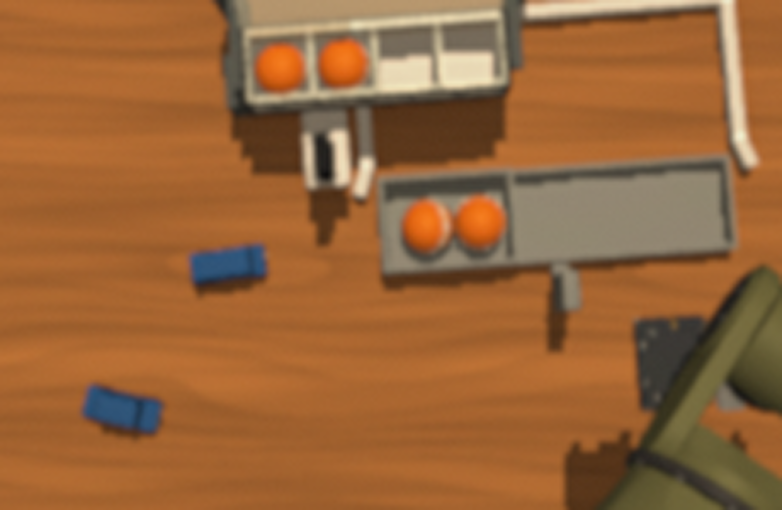

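Top view: the tub is pulled out with both capsules in its deep compartment, at crop (427,226) and (480,221). The blue cars are at crop (228,265) and (122,409). I measure both and check for any other blue object.

```bash
cat >> h.py <<'E'
def blues(c,img=None):
    im=ctrl.camera(c) if img is None else img
    hsv=cv2.cvtColor(im,cv2.COLOR_RGB2HSV); m=cv2.inRange(hsv,(100,90,40),(125,255,255))
    out=[]
    for k in cv2.findContours(m,0,1)[0]:
        if cv2.contourArea(k)<40: continue
        (u,v),(w,h),a=cv2.minAreaRect(k)
        if w<h: a+=90; w,h=h,w
        d=np.array([np.cos(np.deg2rad(a)),np.sin(np.deg2rad(a))])*w/2; o=np.array([u,v])
        p=at_z(c,o,.03); q=at_z(c,o+d,.03)-at_z(c,o-d,.03); yaw=np.arctan2(q[1],q[0])%np.pi
        print(c,np.round([u,v,w,h],1),"xyz",p[:2].round(4),"len",np.linalg.norm(q).round(4),"yaw",round(yaw,3))
E
python3 - <<'E'
from h import *
for n in ("top0","top1","top8","side0","side8"): print(n); blues(n[:-1],cv2.imread(f"pics/{n}.png")[:,:,::-1].copy())
im=ctrl.camera("top"); d=ctrl.masks_of("tub","top")[0]; cn=max(cv2.findContours(d["pixels"].astype(np.uint8),0,1)[0],key=cv2.contourArea); print(cv2.approxPolyDP(cn,4,True)[:,0].tolist())
g=HP(-.142,0); print("tub pred",g,[proj("top",HP(-.142+a,b,z)).round(1).tolist() for a,b,z in((.045,.1685,.05),(-.045,.1685,.05),(.045,-.1685,.03),(-.045,-.1685,.03),(-.075,0,.12))])
E
```

```text
top0
top [185.5 285.1  20.4   8.4] xyz [0.3631 0.2848] len 0.0656 yaw 1.358
top [216.7 242.5  20.2   7.6] xyz [0.5005 0.1887] len 0.0651 yaw 1.728
top [276.5 135.5  13.   13. ] xyz [0.856  0.0011] len 0.0439 yaw 0.015
top [78.  28.5 29.  26.2] xyz [1.2159 0.678 ] len 0.1026 yaw 0.799
top [142.5   7.   27.   14. ] xyz [1.2954 0.4631] len 0.0918 yaw 1.585
top1
top [185.5 285.1  20.4   8.4] xyz [0.3631 0.2848] len 0.0656 yaw 1.358
top [216.6 242.5  20.1   7.6] xyz [0.5005 0.1889] len 0.0647 yaw 1.728
top [276.5 135.5  13.   13. ] xyz [0.856  0.0011] len 0.0439 yaw 0.015
top [78.  28.5 29.  26.2] xyz [1.2159 0.678 ] len 0.1026 yaw 0.799
top [142.5   7.   27.   14. ] xyz [1.2954 0.4631] len 0.0918 yaw 1.585
top8
top [185.5 285.1  20.4   8.4] xyz [0.3631 0.2848] len 0.0656 yaw 1.358
top [216.7 242.5  20.2   7.6] xyz [0.5005 0.1887] len 0.0651 yaw 1.728
top [276.5 135.5  13.   13. ] xyz [0.856  0.0011] len 0.0439 yaw 0.015
top [78.  28.5 29.  26.2] xyz [1.2159 0.678 ] len 0.1026 yaw 0.799
top [142.5   7.   27.   14. ] xyz [1.2954 0.4631] len 0.0918 yaw 1.585
side0
side [353.5 224.   13.   1
[... 1471 characters left out ...]

side [172.  59.  12.  12.] xyz [0.1556 1.1872] len 0.0634 yaw 3.042
side [221.3  45.8   9.9   9.2] xyz [0.4176 1.3045] len 0.0908 yaw 1.994
side [123.8  47.9  43.3  11.4] xyz [-0.1142  1.333 ] len 0.4918 yaw 1.862
side [272.  42.  40.  18.] xyz [0.7026 1.3196] len 0.465 yaw 1.469
side [244.   3.  18.   6.] xyz [0.5741 1.8544] len 0.1168 yaw 3.049
side [188.   3.  16.   6.] xyz [0.2134 1.888 ] len 0.1032 yaw 3.049
side [72.5  6.5 29.  13. ] xyz [-0.5113  1.9028] len 0.1821 yaw 3.048
[[364, 212], [262, 217], [263, 245], [310, 242], [318, 256], [318, 241], [365, 238]]
tub pred [ 0.55534966 -0.12390238  0.        ] [[260.7, 216.1], [262.5, 244.2], [364.4, 209.6], [366.9, 237.3], [317.9, 249.5]]
```

Only two cars are there: A at (0.500, 0.188), yaw 1.70, and B at (0.363, 0.284), yaw 1.36. The lone blue ball is the look-alike. I fetch A first.

```bash
python3 - <<'E'
from h import *
to((.500,.188,.25,1.70),(.500,.188,.13,1.70))
E
```

```text
t 21.4 at [ 0.4279 -0.2387  0.2489] rot [-3.142  0.     0.084] F [-0.4  0.3 -0.1] gw 0.0659 gf 0.0
[3.59, -13.97, -0.04, -0.0, 0.0, -15.43]
[3.59, -13.97, 3.96, -0.0, 0.0, -15.43]
```

>>> step_arm:
  plan:
    - [[0.25,-1,0,0,0,-1],[0.5,-2,0,0,0,-2],[0.8,-3.2,0,0,0,-3.1],[1.1,-4.4,0,0,0,-4.2],[1.4,-5.6,0,0,0,-5.3],[1.7,-6.8,0,0,0,-6.4],[2,-8,0,0,0,-7.5],[2.3,-9.1,0,0,0,-8.6]]

```text
time_s: 22.07
ee_pos: [0.4736, 0.041, 0.2491]
eef_rot: [3.141, -0.0, 0.991]
force: [-0.2, -0.8, 0.2]
grip_width: 0.0658
grip_force: 0.0
```

```bash
python3 - <<'E'
from h import *
to((.500,.188,.25,1.70),(.500,.188,.13,1.70))
E
```

```text
t 22.0667 at [0.4736 0.041  0.2491] rot [ 3.141 -0.     0.991] F [-0.2 -0.8  0.2] gw 0.0658 gf 0.0
[4.58, -1.95, -0.03, 0.0, -0.0, -6.78]
[4.58, -1.95, 3.97, 0.0, -0.0, -6.78]
```

>>> step_arm:
  plan:
    - [[0.8,-0.4,0,0,0,-1.1],[1.6,-0.8,0,0,0,-2.2],[2.4,-1.2,0.5,0,0,-3.3],[3.2,-1.5,1,0,0,-4.4],[4,-1.8,1.8,0,0,-5.5],[4.5,-1.95,2.5,0,0,-6.5],[4.58,-1.95,3.4,0,0,-6.78],[4.58,-1.95,3.97,0,0,-6.78]]

```text
time_s: 22.73
ee_pos: [0.5002, 0.1866, 0.1273]
eef_rot: [-3.139, 0.0, 1.698]
force: [0.3, 0.5, -0.6]
grip_width: 0.0657
grip_force: 0.0
```

```bash
python3 - <<'E'
from h import *
blues("top")
to((.500,.188,.13,1.70),(.500,.188,.028,1.70))
E
```

```text
top [179.8 283.8   8.9   7.9] xyz [0.367  0.3033] len 0.0285 yaw 1.269
top [276.5 135.5  13.   13. ] xyz [0.856  0.0011] len 0.0439 yaw 0.015
top [78.  28.5 29.  26.2] xyz [1.2159 0.678 ] len 0.1026 yaw 0.799
top [142.5   7.   27.   14. ] xyz [1.2954 0.4631] len 0.0918 yaw 1.585
t 22.7833 at [0.4991 0.1858 0.1247] rot [-3.135e+00  1.000e-03  1.696e+00] F [-0.7 -0.6 -4.2] gw 0.0657 gf 0.0
[0.07, 0.04, -0.18, -0.06, 0.01, -0.04]
[0.07, 0.06, 3.22, -0.06, 0.01, -0.04]
```

>>> step_arm:
  plan:
    - [[0,0,0,0,0,0],[0.03,0.03,0.8,0,0,0],[0.03,0.03,1.6,0,0,0],[0.03,0.03,2.4,0,0,0],[0.03,0.03,3.0,0,0,0],[0.03,0.03,3.37,0,0,0],[0.03,0.03,3.37,0,0,0],[0.03,0.03,3.37,0,0,0]]

```text
time_s: 23.45
ee_pos: [0.5025, 0.1866, 0.0299]
eef_rot: [3.14, -0.0, 1.694]
force: [1.0, 0.0, -0.2]
grip_width: 0.066
grip_force: 0.0
```

>>> step_arm:
  plan:
    - [[0,0,0,0,0,0],[0,0,0,0,0,0],[0,0,0,0,0,0],[0,0,0,0,0,0],[0,0,0,0,0,0],[0,0,0,0,0,0],[0,0,0,0,0,0],[0,0,0,0,0,0]]
  grip: 0
  squeeze: 20

```text
time_s: 24.12
ee_pos: [0.5019, 0.1865, 0.0289]
eef_rot: [3.141, -0.0, 1.694]
force: [-0.1, 0.7, 1.5]
grip_width: 0.0258
grip_force: 19.8
```

Gripped at 26 mm, the cabin width. I lift it and carry it to the tub.

```bash
python3 - <<'E'
from h import *
w=HYAW+np.pi/2; p=HP(-.142,-.120); print(p)
to((.5019,.1865,.16,1.694),(p[0],p[1],.16,w),(p[0],p[1],.035,w))
E
```

```text
[ 0.5653066  -0.24348858  0.        ]
t 24.1167 at [0.5019 0.1865 0.0289] rot [ 3.141 -0.     1.694] F [-0.1  0.7  1.5] gw 0.0258 gf 19.8
[0.0, 0.0, -4.37, 0.0, -0.0, 0.0]
[-14.48, 0.34, -4.37, 0.0, -0.0, 0.38]
[-14.48, 0.34, -0.21, 0.0, -0.0, 0.38]
```

>>> step_arm:
  plan:
    - [[0,0,-1,0,0,0],[0,0,-2,0,0,0],[0,0,-3.2,0,0,0],[-0.6,0,-4.3,0,0,0.1],[-1.8,0.05,-4.4,0,0,0.2],[-3,0.1,-4.4,0,0,0.38],[-4.2,0.1,-4.4,0,0,0.38],[-5.4,0.15,-4.4,0,0,0.38]]

```text
time_s: 24.78
ee_pos: [0.526, 0.0247, 0.1609]
eef_rot: [3.141, 0.0, 1.655]
force: [1.0, -0.9, -0.1]
grip_width: 0.0259
grip_force: 19.8
```

>>> step_arm:
  plan:
    - [[-1.2,0,0,0,0,0],[-2.4,0,0,0,0,0],[-3.6,0,0,0,0,0],[-4.8,0,0,0,0,0],[-6,0,0,0,0,0],[-7.2,0,0,0,0,0],[-8.4,0,0,0,0,0],[-8.4,0,0,0,0,0]]

```text
time_s: 25.45
ee_pos: [0.5467, -0.2302, 0.1602]
eef_rot: [-3.141, 0.001, 1.65]
force: [-0.0, 0.3, -0.6]
grip_width: 0.0263
grip_force: 19.8
```

```bash
python3 - <<'E'
from h import *
w=HYAW+np.pi/2; p=HP(-.142,-.120)
to((p[0],p[1],.06,w),(p[0],p[1],.035,w))
E
```

```text
t 25.45 at [ 0.5467 -0.2302  0.1602] rot [-3.141e+00  1.000e-03  1.650e+00] F [-0.   0.3 -0.6] gw 0.0263 gf 19.8
[-0.49, 0.58, 3.34, -0.0, 0.01, -0.04]
[-0.49, 0.58, 4.17, -0.0, 0.01, -0.04]
```

>>> step_arm:
  plan:
    - [[-0.25,0.3,0,0,0,0],[-0.49,0.6,0.5,0,0,0],[-0.49,0.6,1.2,0,0,0],[-0.49,0.6,2,0,0,0],[-0.49,0.6,2.6,0,0,0],[-0.49,0.6,2.6,0,0,0],[-0.49,0.6,2.6,0,0,0]]

```text
time_s: 26.03
ee_pos: [0.5661, -0.2377, 0.0824]
eef_rot: [-3.14, -0.001, 1.654]
force: [0.6, 0.7, 0.5]
grip_width: 0.0256
grip_force: 19.8
```

```bash
python3 - <<'E'
from h import *
w=HYAW+np.pi/2; p=HP(-.143,-.120)
to((p[0],p[1],.035,w))
E
```

```text
t 26.0333 at [ 0.5661 -0.2377  0.0824] rot [-3.140e+00 -1.000e-03  1.654e+00] F [0.6 0.7 0.5] gw 0.0256 gf 19.8
[-0.19, -0.07, 1.58, -0.01, -0.01, 0.0]
```

>>> step_arm:
  plan:
    - [[-0.1,-0.05,0.3,0,0,0],[-0.19,-0.07,0.7,0,0,0],[-0.19,-0.07,1.1,0,0,0],[-0.19,-0.07,1.4,0,0,0],[-0.19,-0.07,1.55,0,0,0],[-0.19,-0.07,1.55,0,0,0],[-0.19,-0.07,1.55,0,0,0]]

```text
time_s: 26.62
ee_pos: [0.5648, -0.2439, 0.0362]
eef_rot: [-3.141, -0.0, 1.654]
force: [0.2, 0.4, -0.2]
grip_width: 0.0257
grip_force: 19.8
```

>>> step_arm:
  plan:
    - [[0,0,0,0,0,0],[0,0,0,0,0,0],[0,0,0,0,0,0],[0,0,0,0,0,0]]
  grip: 0.5

```text
time_s: 26.95
ee_pos: [0.5649, -0.2439, 0.0367]
eef_rot: [3.141, 0.0, 1.654]
force: [-0.3, -0.1, 0.9]
grip_width: 0.0461
grip_force: 0.0
```

>>> step_arm:
  plan:
    - [[0,0,-0.8,0,0,0],[0,0,-1.8,0,0,0],[0,0,-2.8,0,0,0],[0,0,-3.9,0,0,0],[0.8,0,-4.8,0,0,0],[2,0,-5.2,0,0,0],[3.2,0,-5.2,0,0,0],[4.4,0,-5.2,0,0,0]]

```text
time_s: 27.62
ee_pos: [0.5536, -0.1112, 0.1935]
eef_rot: [3.139, 0.001, 1.653]
force: [1.8, 0.4, -0.5]
grip_width: 0.0472
grip_force: 0.0
```

```bash
python3 - <<'E'
from h import *
blues("top"); blues("side")
to((.363,.2835,.19,1.36),(.363,.2835,.13,1.36))
for y in (-.12,): print(proj("top",HP(-.143,y,.045)))
E
```

```text
top [185.5 285.2  20.4   8.6] xyz [0.3628 0.2849] len 0.0656 yaw 1.358
top [352.9 224.5  12.4   8.1] xyz [ 0.5654 -0.2505] len 0.0403 yaw 1.686
top [276.5 135.5  13.   13. ] xyz [0.856  0.0011] len 0.0439 yaw 0.015
top [78.  28.5 29.  26.2] xyz [1.2159 0.678 ] len 0.1026 yaw 0.799
top [142.5   7.   27.   14. ] xyz [1.2954 0.4631] len 0.0918 yaw 1.585
side [278.4 293.8  23.6   9.8] xyz [ 0.5636 -0.241 ] len 0.0787 yaw 1.665
side [353.5 224.   13.   12. ] xyz [ 0.8539 -0.0034] len 0.0455 yaw 3.033
side [211.8 177.8  14.    8.3] xyz [0.3639 0.2763] len 0.075 yaw 1.48
side [439.5 165.5  21.   19. ] xyz [1.2658 0.2486] len 0.0843 yaw 3.035
side [400.6 134.4  20.4  15.6] xyz [1.1715 0.4532] len 0.106 yaw 0.397
side [463.9 130.3  20.1  16.5] xyz [1.457  0.4514] len 0.1023 yaw 0.23
side [425.9 103.9  18.4  14.3] xyz [1.3602 0.657 ] len 0.1088 yaw 0.418
side [172.  59.  12.  12.] xyz [0.1556 1.1872] len 0.0634 yaw 3.042
side [221.3  45.8   9.9   9.2] xyz [0.4176 1.3045] len 0.0908 yaw 1.994
side [272.  42.  40.  18.] xyz [0.7026 1.3196] len 0.465 yaw 1.469
side [244.   3.  18.   6.] xyz [0.5741 1.8544] len 0.1168 yaw 3.049
side [188.   3.  16.   6.] xyz [0.2134 1.888 ] len 0.1032 yaw 3.049
side [72.5  6.5 29.  13. ] xyz [-0.5113  1.9028] len 0.1821 yaw 3.048
t 27.7167 at [ 0.5536 -0.1084  0.193 ] rot [ 3.141 -0.     1.658] F [ 0.2 -1.6  0.6] gw 0.0471 gf 0.0
[13.57, -5.19, 0.1, 0.01, -0.0, 2.85]
[13.57, -5.19, 2.1, 0.01, -0.0, 2.85]
[351.46228803 224.40929268]
```

Car A lies in the compartment at (0.564, -0.241) and B has not moved. I fetch B.

>>> step_arm:
  plan:
    - [[1.2,-0.45,0,0,0,0.3],[2.4,-0.9,0,0,0,0.6],[3.6,-1.4,0,0,0,0.9],[4.8,-1.85,0,0,0,1.2],[6,-2.3,0,0,0,1.5],[7.2,-2.75,0,0,0,1.8],[8.4,-3.2,0,0,0,2.1],[9.6,-3.65,0,0,0,2.4]]
  grip: 0.7

```text
time_s: 28.38
ee_pos: [0.4198, 0.1666, 0.1926]
eef_rot: [3.141, -0.0, 1.401]
force: [0.5, 1.0, -0.5]
grip_width: 0.0656
grip_force: 0.0
```

```bash
python3 - <<'E'
from h import *
to((.363,.2835,.12,1.36))
E
```

```text
t 28.3833 at [0.4198 0.1666 0.1926] rot [ 3.141 -0.     1.401] F [ 0.5  1.  -0.5] gw 0.0656 gf 0.0
[3.52, -2.53, 2.42, 0.01, -0.0, 0.39]
```

>>> step_arm:
  plan:
    - [[1,-0.7,0.3,0,0,0.15],[2,-1.4,0.8,0,0,0.3],[2.9,-2.1,1.4,0,0,0.39],[3.4,-2.45,2,0,0,0.39],[3.4,-2.45,2.4,0,0,0.39],[3.4,-2.45,2.4,0,0,0.39],[3.4,-2.45,2.4,0,0,0.39],[3.4,-2.45,2.4,0,0,0.39]]

```text
time_s: 29.05
ee_pos: [0.366, 0.2781, 0.1212]
eef_rot: [3.141, -0.001, 1.361]
force: [0.7, -0.7, 0.3]
grip_width: 0.0657
grip_force: 0.0
```

```bash
python3 - <<'E'
from h import *
im=ctrl.camera("side"); d=ctrl.masks_of("car1","side"); print([(round(k["confidence"],2),k["at"]) for k in d])
to((.363,.2835,.028,1.36))
E
```

```text
[(0.51, [277.5, 294.8]), (0.43, [211.9, 179.6])]
t 29.15 at [0.366  0.2781 0.1212] rot [ 3.140e+00 -1.000e-03  1.361e+00] F [ 0.6  0.1 -1.4] gw 0.0656 gf 0.0
[0.15, -0.14, 3.11, 0.01, -0.01, 0.01]
```

>>> step_arm:
  plan:
    - [[0.05,-0.1,0.8,0,0,0],[0.05,-0.1,1.6,0,0,0],[0.05,-0.1,2.4,0,0,0],[0.05,-0.1,2.9,0,0,0],[0.05,-0.1,3.1,0,0,0],[0.05,-0.1,3.1,0,0,0],[0.05,-0.1,3.1,0,0,0]]

```text
time_s: 29.73
ee_pos: [0.3632, 0.2805, 0.0281]
eef_rot: [3.141, -0.001, 1.362]
force: [-0.7, 0.4, -0.0]
grip_width: 0.0663
grip_force: 0.0
```

>>> step_arm:
  plan:
    - [[0,0,0,0,0,0],[0,0,0,0,0,0],[0,0,0,0,0,0],[0,0,0,0,0,0],[0,0,0,0,0,0],[0,0,0,0,0,0],[0,0,0,0,0,0],[0,0,0,0,0,0]]
  grip: 0
  squeeze: 20

```text
time_s: 30.4
ee_pos: [0.3626, 0.2805, 0.0273]
eef_rot: [-3.142, 0.0, 1.362]
force: [-0.7, 0.5, 2.1]
grip_width: 0.0255
grip_force: 20.0
```

>>> step_arm:
  plan:
    - [[0,0,-1,0,0,0],[0,0,-2,0,0,0],[0,0,-3,0,0,0],[0,0,-4,0,0,0],[0,0,-4.6,0,0,0],[0,0,-4.6,0,0,0],[0,0,-4.6,0,0,0]]

```text
time_s: 30.98
ee_pos: [0.3627, 0.2805, 0.1653]
eef_rot: [3.141, -0.001, 1.362]
force: [-0.4, -0.5, -1.3]
grip_width: 0.0261
grip_force: 20.0
```

```bash
python3 - <<'E'
from h import *
w=HYAW+np.pi/2; p=HP(-.143,-.040); print(p)
to((p[0],p[1],.167,w))
blues("top")
E
```

```text
[ 0.55767209 -0.16384742  0.        ]
t 30.9833 at [0.3627 0.2805 0.1653] rot [ 3.141e+00 -1.000e-03  1.362e+00] F [-0.4 -0.5 -1.3] gw 0.0261 gf 20.0
[-13.14, 9.43, -0.06, 0.01, -0.01, -2.79]
top [348.6 224.8  21.1   8.1] xyz [ 0.564  -0.2366] len 0.0684 yaw 1.677
top [276.5 135.5  13.   13. ] xyz [0.856  0.0011] len 0.0439 yaw 0.015
top [78.  28.5 29.  26.2] xyz [1.2159 0.678 ] len 0.1026 yaw 0.799
top [142.5   7.   27.   14. ] xyz [1.2954 0.4631] len 0.0918 yaw 1.585
```

>>> step_arm:
  plan:
    - [[-1,0.7,0,0,0,-0.2],[-2,1.45,0,0,0,-0.45],[-3,2.15,0,0,0,-0.7],[-4,2.85,0,0,0,-0.95],[-5,3.6,0,0,0,-1.2],[-6,4.3,0,0,0,-1.45],[-7,5,0,0,0,-1.7],[-7.8,5.6,0,0,0,-1.9]]

```text
time_s: 31.7
ee_pos: [0.4783, 0.0143, 0.1634]
eef_rot: [-3.139, 0.0, 1.562]
force: [-0.5, 1.0, -0.7]
grip_width: 0.026
grip_force: 20.0
```

```bash
python3 - <<'E'
from h import *
w=HYAW+np.pi/2; p=HP(-.143,-.033)
to((p[0],p[1],.167,w))
E
```

```text
t 31.7 at [0.4783 0.0143 0.1634] rot [-3.139  0.     1.562] F [-0.5  1.  -0.7] gw 0.026 gf 20.0
[-5.68, 2.68, -0.13, -0.03, -0.0, -0.88]
```

>>> step_arm:
  plan:
    - [[-1.1,0.5,-0.1,0,0,-0.2],[-2.2,1,-0.1,0,0,-0.4],[-3.3,1.5,-0.1,0,0,-0.6],[-4.4,2,-0.1,0,0,-0.8],[-5.2,2.4,-0.1,0,0,-0.8],[-5.5,2.55,-0.1,0,0,-0.8],[-5.5,2.55,-0.1,0,0,-0.8],[-5.5,2.55,-0.1,0,0,-0.8]]

```text
time_s: 32.37
ee_pos: [0.5527, -0.1483, 0.1667]
eef_rot: [-3.139, -0.001, 1.644]
force: [-0.1, 0.1, -0.7]
grip_width: 0.0259
grip_force: 20.0
```

```bash
python3 - <<'E'
from h import *
w=HYAW+np.pi/2; p=HP(-.143,-.033)
blues("top");to((p[0],p[1],.034,w))
E
```

```text
top [276.5 135.5  13.   13. ] xyz [0.856  0.0011] len 0.0439 yaw 0.015
top [78.  28.5 29.  26.2] xyz [1.2159 0.678 ] len 0.1026 yaw 0.799
top [142.5   7.   27.   14. ] xyz [1.2954 0.4631] len 0.0918 yaw 1.585
t 32.4167 at [ 0.5527 -0.1478  0.1673] rot [-3.140e+00 -1.000e-03  1.645e+00] F [ 0.   0.4 -0.8] gw 0.0259 gf 20.0
[-0.32, 0.13, 4.44, -0.02, -0.01, -0.08]
```

>>> step_arm:
  plan:
    - [[-0.2,0.1,0.5,0,0,-0.08],[-0.32,0.13,1.2,0,0,-0.08],[-0.32,0.13,2,0,0,-0.08],[-0.32,0.13,2.8,0,0,-0.08],[-0.32,0.13,3.4,0,0,-0.08],[-0.32,0.13,3.6,0,0,-0.08],[-0.32,0.13,3.6,0,0,-0.08]]

```text
time_s: 33.0
ee_pos: [0.5571, -0.1569, 0.0591]
eef_rot: [-3.139, -0.001, 1.655]
force: [0.0, 0.1, -0.4]
grip_width: 0.026
grip_force: 20.0
```

```bash
python3 - <<'E'
from h import *
w=HYAW+np.pi/2; p=HP(-.143,-.033)
to((p[0],p[1],.034,w))
E
```

```text
t 33.0 at [ 0.5571 -0.1569  0.0591] rot [-3.139e+00 -1.000e-03  1.655e+00] F [ 0.   0.1 -0.4] gw 0.026 gf 20.0
[-0.0, 0.0, 0.84, -0.02, -0.01, 0.01]
```

>>> step_arm:
  plan:
    - [[0,0,0.3,0,0,0],[0,0,0.6,0,0,0],[0,0,0.8,0,0,0],[0,0,0.8,0,0,0],[0,0,0.8,0,0,0]]

```text
time_s: 33.42
ee_pos: [0.5579, -0.1583, 0.0362]
eef_rot: [-3.141, -0.0, 1.653]
force: [-0.3, -0.2, -1.3]
grip_width: 0.0255
grip_force: 20.0
```

>>> step_arm:
  plan:
    - [[0,0,0,0,0,0],[0,0,0,0,0,0],[0,0,0,0,0,0],[0,0,0,0,0,0]]
  grip: 0.5

```text
time_s: 33.75
ee_pos: [0.5581, -0.1584, 0.0366]
eef_rot: [3.141, 0.0, 1.653]
force: [-0.6, -0.4, 0.2]
grip_width: 0.0463
grip_force: 0.0
```

>>> step_arm:
  plan:
    - [[0,0,-0.8,0,0,0],[0,0,-1.8,0,0,0],[0,0,-2.8,0,0,0],[0,0,-3.9,0,0,0],[0,0.3,-5,0,0,0],[0,1.4,-5.6,0,0,0],[0,2.6,-5.6,0,0,0],[0,3.8,-5.6,0,0,0]]

```text
time_s: 34.42
ee_pos: [0.6732, -0.1489, 0.2067]
eef_rot: [3.138, 0.001, 1.653]
force: [0.7, -0.1, 0.5]
grip_width: 0.047
grip_force: 0.0
```

>>> step_arm:
  plan:
    - [[-1,-0.5,0,0,0,0],[-2,-1,0,0,0,0],[-3.2,-1.5,0,0,0,0],[-4.4,-2,0,0,0,0],[-5,-2,0,0,0,0],[-5,-2,0,0,0,0],[-5,-2,0,0,0,0],[-5,-2,0,0,0,0]]

```text
time_s: 35.08
ee_pos: [0.6243, -0.3025, 0.2042]
eef_rot: [-3.142, -0.0, 1.654]
force: [0.0, 0.6, 1.2]
grip_width: 0.047
grip_force: 0.0
```

```bash
python3 - <<'E'
from h import *
for c in("top","side"):
    im=ctrl.camera(c); blues(c,im)
    cv2.imwrite(f"pics/{c}9.png",im[:,:,::-1])
    print([(round(k["confidence"],2),k["at"]) for k in ctrl.place_of("tub",c)+ctrl.place_of("gate_grip",c)])
print(proj("top",HP(-.085,.214,.167)),proj("side",HP(-.085,.214,.167)))
a=cv2.imread("pics/top9.png")[160:290,200:380]; b=cv2.imread("pics/side9.png")[160:330,220:360]
a=cv2.resize(a,None,fx=2.5,fy=2.5,interpolation=cv2.INTER_CUBIC); b=cv2.resize(b,None,fx=2.4,fy=2.4,interpolation=cv2.INTER_CUBIC)
o=np.zeros((410,790,3),np.uint8); o[:a.shape[0],:a.shape[1]]=a; o[:b.shape[0],452:452+b.shape[1]]=b; cv2.imwrite("pics/fin.png",o)
E
```

```text
top [321.9 226.6  20.3   8. ] xyz [ 0.557  -0.1502] len 0.0657 yaw 1.652
top [347.8 224.8  19.4   8.1] xyz [ 0.5641 -0.234 ] len 0.0629 yaw 1.751
top [276.5 135.5  13.   13. ] xyz [0.856  0.0011] len 0.0439 yaw 0.015
top [78.  28.5 29.  26.2] xyz [1.2159 0.678 ] len 0.1026 yaw 0.799
top [142.5   7.   27.   14. ] xyz [1.2954 0.4631] len 0.0918 yaw 1.585
[(0.72, [311.6, 230.5]), (0.82, [242.9, 210.9])]
side [278.2 293.3  24.    9.5] xyz [ 0.563  -0.2394] len 0.0801 yaw 1.682
side [271.6 271.   19.3   7. ] xyz [ 0.5511 -0.1594] len 0.0696 yaw 1.751
side [353.5 224.   13.   12. ] xyz [ 0.8539 -0.0034] len 0.0455 yaw 3.033
side [439.5 165.5  21.   19. ] xyz [1.2658 0.2486] len 0.0843 yaw 3.035
side [401. 135.  20.  16.] xyz [1.1721 0.449 ] len 0.0865 yaw 3.037
side [463.9 130.3  20.1  16.5] xyz [1.457  0.4514] len 0.1023 yaw 0.23
side [425.9 103.9  18.4  14.3] xyz [1.3602 0.657 ] len 0.1088 yaw 0.418
side [172.   58.5  12.   11. ] xyz [0.1553 1.1924] len 0.0635 yaw 3.042
side [62.9 53.7 11.9  9.7] xyz [-0.4284  1.3011] len 0.0988 yaw 2.357
side [221.3  45.8   9.9   9.2] xyz [0.4176 1.3045] len 0.0908 yaw 1.994
side [117.6  49.5  44.   23.2] xyz [-0.1449  1.3186] len 0.4979 yaw 1.854
side [272.  42.  40.  18.] xyz [0.7026 1.3196] len 0.465 yaw 1.469
side [244.   3.  18.   6.] xyz [0.5741 1.8544] len 0.1168 yaw 3.049
side [188.   3.  16.   6.] xyz [0.2134 1.888 ] len 0.1032 yaw 3.049
side [72.5  6.5 29.  13. ] xyz [-0.5113  1.9028] len 0.1821 yaw 3.048
[(0.87, [270.3, 267.1])]
[243.86510135 209.51334534] [276.55840528 182.38075329]
```

View pics/fin.png

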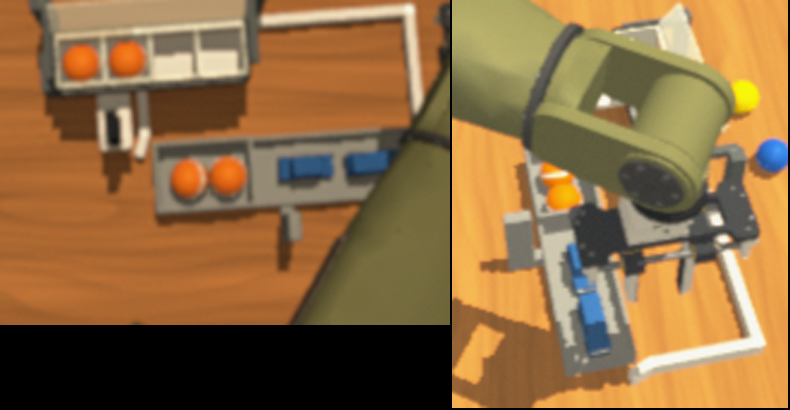

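The final view shows two capsules in the tub's deep compartment and two in the hopper. Both cars lie in the shallow compartment, the gate is shut, and the gripper is clear. Handing in.

```bash
python3 -c "
from station import ctrl
print(ctrl.hand_in())"
```

```text
the job is handed in; nothing more can be done
None
```

I handed the job in: two capsules and both cars are in the tub, two capsules remain in the hopper, the gate is shut, and the tub is out about 142 mm in front of home; no verdict came back.

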